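# Spring a pump shaft sleeve into its inspection holder

## Task

Take the long steel shaft sleeve off its vee rest and load it in the spring-loaded inspection holder: push one end in under the hood against the spring plunger, then, with the spring held back, tip the other end down behind the fixed stop and let the spring ease it back, so that the sleeve lies fully down in both vees, gripped between plunger and stop. Be gentle: do not drive the plunger onto its hard stop, force the sleeve against the holder or let it snap back, leave the other parts where they are, and let go at the end.

Things in the scene. Friction and masses are not known exactly. Their poses are not given: they have to be found in the camera images.
- sleeve: the long shaft sleeve to load: plain steel cylinder, 28 mm diameter, 120 mm long, about 0.28 kg, both ends alike (flat, with a dark bore that is not open). Origin at its middle on its axis; x along its axis. It lies level in the vee rest at the start, parallel to the rest's x, its axis 42 mm above the table.
- rest: fixed vee rest: 130 x 50 mm base plate 8 mm thick, two small steel vee blocks at x = +45 and -45 mm, each 18 mm long (in x); open between them. Origin under its middle on the table, x along the sleeve it carries, z up.
- bed: fixed dark bedplate 260 (x) x 90 (y) x 12 mm; origin under its middle on the table, x along its length, z up. The aluminium holder on it is clamped anywhere within 15 mm either way along x: its offset s (-15 to +15 mm, the same for all its parts) is NOT in the pose: feel or see it. The loaded sleeve's axis is y = 0, z = 50 mm, its middle x = s. Contact force of sleeve on holder, all contacts added: over 20 N while its middle is above z = 57, or 40 N ever, is too much.
- stop_end (a point): nominal point (s = 0) on the sleeve axis at the fixed stop, bed x = -60, z = 50 mm. Real stop: inner face at x = s-60, 8 mm thick, 26 mm wide, top at z = 50. A 45-degree vee runs from s-60 to s-42, another from s+44 to s+64; upper edges z = 46, 31 mm apart. Between the vees nothing stands above the bedplate.
- spring_end (a point): nominal point (s = 0) of the plunger's free nose, bed x = +54, z = 50 mm. Real: s+54. The round-nosed steel plunger, 14 mm diameter, pushes toward -x with 3 N preload plus 1.2 N per mm; hard stop after 9 mm (14 N). Loaded, it is pressed in 6 mm; to tip the other end in past the stop takes 7 to 9 mm, sleeve nose-down about 0.25 rad at first.
- hood (a point): nominal point (s = 0) at the middle of the hood's front lower edge, bed x = +44, z = 75 mm. The hood covers the plunger from x = s+44 to s+68: underside z = 75, top z = 81, side cheeks' inner faces at y = +20 and -20 mm; behind it the spring housing, s+68 to s+98, 52 mm wide, top z = 81.
- short_sleeve: bystander: a like sleeve only 70 mm long, standing on end; origin under its centre
- gland: bystander: dark flanged gland, flange 110 mm across, 45 mm high; origin under its centre
- seal_ring: bystander: steel ring 64 mm across, 18 mm high; origin under its centre
- gasket: bystander: flat pale ring 72 mm across, 4 mm thick; origin under its centre
- face_ring: bystander: dark ring 76 mm across, 26 mm high; origin under its centre
Things that resemble listed ones, but are neither listed nor needed, are in the scene too. What is shaped like the sleeve but purple, turquoise or yellow is not meant.

How it is judged:
On the way, in this order (a step that is already met when the one before it is completed fails the run):
1. the sleeve is carried off its rest (horizontal distance between sleeve and rest above 0.08 m and contact force between sleeve and rest below 0.1 N), for 0.2 s.
2. one end of the sleeve presses the spring plunger while the other end is still up (contact force between sleeve and bed above 5 N and horizontal distance between sleeve and bed below 0.04 m and z of sleeve in the frame of bed above 0.055 m and not (angle between sleeve's own x axis and vertical between 1.5 and 1.64 rad)), for 0.1 s.
At the end, for the whole second after the job is handed in: The sleeve lies at rest in both vees of the holder, gripped by the spring between plunger and stop: its middle 47 to 52.5 mm above the table, within 3 mm of the bed's centreline and 19 mm of its middle, parallel to the bed within 0.035 rad (z of sleeve in the frame of bed between 0.047 and 0.0525 m and y of sleeve in the frame of bed between -0.003 and 0.003 m and x of sleeve in the frame of bed between -0.019 and 0.019 m and angle between the x axis of sleeve and the x axis of bed, either way round below 0.035 rad and contact force between sleeve and bed above 4 N and linear speed of sleeve below 0.02 m/s); the robot touches nothing.
It fails at once if more than 20 N between sleeve and holder while the free end is still up (plunger driven onto its hard stop, sleeve jammed) (contact force between sleeve and bed above 20 N and z of sleeve in the frame of bed above 0.057 m).
It fails at once if more than 40 N between sleeve and holder, all contacts added up (sleeve forced down or let snap back) (contact force between sleeve and bed above 40 N).
It fails at once if the robot strikes the holder with more than 25 N (contact force between any of the fingers, the arm and bed above 25 N).
It fails at once if a bystander is moved by more than 15 to 20 mm (distance of any of short_sleeve, seal_ring from where it was at the start of the episode above 0.015 m or distance of any of gland, gasket, face_ring from where it was at the start of the episode above 0.02 m).
It also fails if it takes over 54 s, if anything falls off the work surface, if the arm or the gripper's body presses on something with over 40 N, if the wrist force passes 120 N, or if a joint passes its speed limit or range.

## Robot

A 7-joint arm with a two-finger parallel gripper is mounted at the origin on the work surface. World frame = base frame: x ahead of the robot, y to its left, z up, the work surface at z = 0. Lengths are in m, angles in rad, forces in N, time in s.
With the tool pointing down it reaches from about 0.425 to 0.925 m from the base axis. Payload 6.8 kg.
Tool frame: the origin (TCP) lies between the finger pads; the fingertips stand r.tip_reach ahead of it and the grasp point (between the pads) lies 11 mm behind it (r.tip_reach is the distance from the TCP to the fingertips, in m); z points along the fingers, y is the direction in which the jaws open and shut (so a half turn about z gives the same grasp; the last joint's range is limited). The gripper opens to 85 mm and grips with 20 to 120 N. Pads are 22 mm wide; open, the fingers measure 114 mm over their backs; the gripper's body (76 mm by 85 mm) begins 54 mm behind the grasp point. The pads swing forward as they close: fully open they stand 13 mm farther back than shut.
Start: joints at [1.213, 0.477, 0.022, 1.555, -0.011, 1.109, -0.083], TCP at [0.167, -0.654, 0.239] pointing down, gripper open.
Joint ranges: [-2.96, 2.96], [-0.34, 2.1], [-1.41, 1.46], [0.24, 2.44], [-1.37, 4.51], [0.17, 1.92], [-2.96, 2.96]. Speed limits (rad/s): [2.39, 2.39, 3.14, 3.14, 3.14, 3.14, 3.14].

## Interface

Orientations are given as a rotation vector (axis times angle).
In Python, from bench import r, eyes, spotter gives the robot as it stands.
- The arm moves only by the tool carry_out, never from a script. Its argument "series" is text: rows parted by semicolons, each of 5 numbers parted by spaces: the shift along the tool's x, y, z in cm, then the turn about the tool's z in rad, then the opening, from 0 (shut) to 1 (fully open). In form: x y z yaw gripper; .... A call has 1 to 8 rows; each row shifts and turns the commanded pose from where the row before left it, along the tool's axes as they then stand; what a row does not reach is not made up. A row lasts 1/8 s, in which the tool goes at most 62.5 mm and 10.7 degrees, less where a joint would pass 70% of its speed; a pose out of reach is approached as far as the arm can. A call with a gripper value outside its range is refused whole. The fingers move at their own pace and stop on an object; "grip_force" is the grip in N (left out, the last holds). Time passes only in rows, so rows that do not move let the fingers close. It gives the time, the measured TCP pose, the force and the opening at its end, in the units of the state.
- r.get_obs(): the state, without advancing time (a new reading comes with each control period).
- eyes.grab_frame(name): name is "side" or "top" or "wrist"; returns a dict with "color" (384x512x3 uint8, blue, green, red), "intrinsics" (3x3 intrinsics, pixels), "R" (3x3) and "t" (3): a world point X has camera coordinates R X + t; the wrist camera has in their place "T_tool_cam" (4x4, takes a point from camera to tool coordinates, whose origin is the TCP and whose axes are the flange's). Camera axes: x right, y down, z forward; pixel columns grow to the right and rows downward; lengths in m; the calibration is good to about 2 mm. A picture is of the moment at which its call begins: read the wrist's pose just before it. There is no depth.
- r.hand_in(): hands the job in, once; it reports no verdict.
Trained networks look in a picture, given as the dict that the camera call returned (one of the last four; its "shot" number tells which), for a name from the list of things; names that differ only in an ending like _2 or _b are one class to them, and where a whole thing is asked for, a point or a joint stands for the part that bears it (a point fixed in the world has none). Each returns a list of dicts, best first, with "confidence" (0 to 1); they miss things now and then, are a little off and sometimes report something else, mostly with a low value. They report only what shows in the picture. A call takes as long as a camera call. They do not tell look-alikes from the thing itself.
- spotter.search_frame(picture, query): "uv" ([column, row] in pixels, amid what is visible of it).
- spotter.trace(picture, query): "pixels" (384x512 bool, what is visible of it) and "uv" ([column, row] in pixels, amid what is visible of it).
- spotter.mark_of(picture, query): "uv" ([column, row] in pixels: a listed point, or the origin of a listed thing).
The state is a dict: "clock": time; "joints": joint angles; "qvel": joint speeds; "tau": joint torques, N m; "tcp_pos": TCP position; "orientation": TCP orientation; "contact_force": force on the tool from outside, world axes, zero at the start; "moment": the same for the moment, N m; "grip_width": finger opening in m.
Only numpy, scipy, OpenCV 4.12 (cv2) and the standard library are available. Lean on these libraries where they do the work, as an engineer would, in place of code of your own. Each camera call takes 0.05 s, during which the arm holds its last target.

## Working session

There is one attempt and no reset: what is moved stays moved. The work goes in short steps, Python scripts to look and compute and a tool call to move; the robot and the scene stay as the last step left them, time stands still between calls to the robot, and variables do not carry over. Pictures are saved under pics/ and viewed, and the job is handed in when it is done.

Besides the shell and the picture viewer there is one more tool, called after ">>>" as name(argument=value, ...), one argument or row to a line, values as JSON. carry_out: Moves the arm, as the interface text tells. Its arguments: {"type":"object","properties":{"series":{"type":"string"},"grip_force":{"type":"number"}},"required":["series"]}

```bash
ls; mkdir -p pics
python3 - <<'E'
from bench import r, eyes, spotter
import cv2
o=r.get_obs()
for k,v in o.items(): print(k,v)
print(r.tip_reach)
for n in ["side","top","wrist"]:
    f=eyes.grab_frame(n); cv2.imwrite(f"pics/a_{n}.png",f["color"])
    print(n,{k:(v if k!='color' else v.shape) for k,v in f.items()})
    for q in ["sleeve","rest","bed","stop_end","spring_end","hood","short_sleeve","gland"]:
        print(q,[(round(d['confidence'],2),[round(float(x),1) for x in d['uv']]) for d in spotter.mark_of(f,q)])
E
```

```text
pics
clock 0.0
joints [ 1.21288381  0.47780541  0.02235669  1.55647243 -0.01148758  1.10929844
 -0.0831069 ]
qvel [-0.00080202 -0.00099424 -0.00204576 -0.00022683  0.00155174  0.00069083
 -0.00111602]
tau [-1.17380412e-03 -5.96452904e+01  1.60788663e+00 -2.81197894e+01
  1.24062819e-02  9.52763774e-03 -1.40285181e-05]
tcp_pos [ 0.16670149 -0.65348424  0.23831363]
orientation [-3.11531623e+00 -3.91166699e-01  6.06632703e-04]
contact_force [-0.43673391  0.10898043  0.05397838]
moment [-0.00697429 -0.02937202  0.01595813]
grip_width 0.08510007234578112
0.008
side {'color': (384, 512, 3), 'intrinsics': array([[422.10643806,   0.        , 256.02623214],
       [  0.        , 422.10643806, 192.33286473],
       [  0.        ,   0.        ,   1.        ]]), 'R': array([[-0.98816048, -0.15143356, -0.024632  ],
       [-0.06217169,  0.54201251, -0.83806749],
       [ 0.14026239, -0.82661376, -0.54501023]]), 't': array([0.50900076, 0.09689145, 1.04084929]), 'shot': 1}
sleeve [(0.8, [229.2, 162.4]), (0.75, [273.4, 159.0]), (0.73, [315.5, 172.9]), (0.54, [367.7, 170.1])]
rest [(0.86, [269.3, 176
[... 967 characters left out ...]
d [(0.93, [252.1, 100.9]), (0.2, [256.7, 234.5])]
wrist {'color': (384, 512, 3), 'intrinsics': array([[289.58648647,   0.        , 257.3544625 ],
       [  0.        , 289.58648647, 185.20271521],
       [  0.        ,   0.        ,   1.        ]]), 'T_tool_cam': array([[-1.95328390e-04, -9.54177549e-01, -2.99240985e-01,
         7.61415676e-02],
       [ 9.99999678e-01,  4.66555313e-05, -8.01514498e-04,
        -3.60296016e-04],
       [ 7.78748386e-04, -2.99241045e-01,  9.54177232e-01,
        -1.35387349e-01],
       [ 0.00000000e+00,  0.00000000e+00,  0.00000000e+00,
         1.00000000e+00]]), 'shot': 3}
sleeve []
rest []
bed []
stop_end []
spring_end []
hood []
short_sleeve []
gland []
```

View pics/a_side.png

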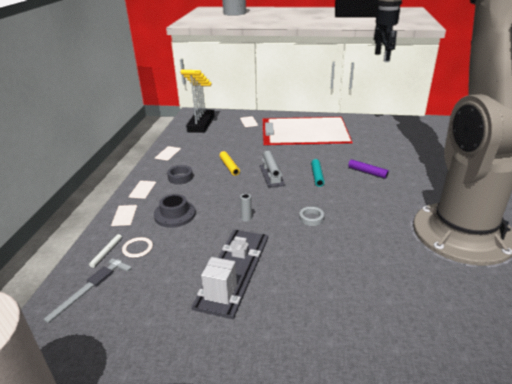

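View pics/a_top.png

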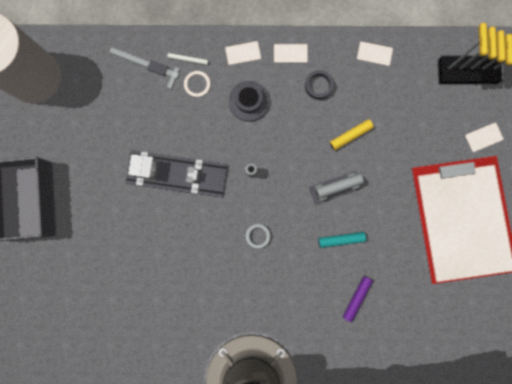

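View pics/a_wrist.png

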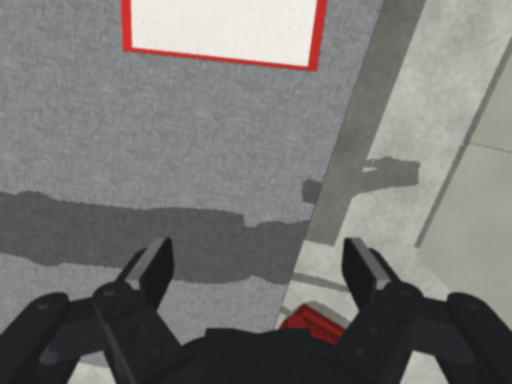

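```bash
cat > h.py <<'E'
from bench import r, eyes, spotter
import numpy as np, cv2
from scipy.spatial.transform import Rotation as Ro
def cam(f,o=None):
    """returns K,R,t world->cam"""
    if 'R' in f: return f['intrinsics'],f['R'],f['t']
    T=np.eye(4);T[:3,:3]=Ro.from_rotvec(o['orientation']).as_matrix();T[:3,3]=o['tcp_pos']
    W=np.linalg.inv(T@f['T_tool_cam']); return f['intrinsics'],W[:3,:3],W[:3,3]
def back(c,uv,z):
    K,R,t=c; d=R.T@np.linalg.inv(K)@np.array([uv[0],uv[1],1.]); C=-R.T@t
    return C+d*(z-C[2])/d[2]
def proj(c,X):
    K,R,t=c; X=np.atleast_2d(X); p=(K@(R@X.T+t[:,None])).T; return p[:,:2]/p[:,2:]
def st():
    o=r.get_obs(); print('t',round(float(o['clock']),2),'tcp',np.round(o['tcp_pos'],4),'rv',np.round(o['orientation'],3),'F',np.round(o['contact_force'],2),'M',np.round(o['moment'],2),'w',round(float(o['grip_width']),4)); return o
E
python3 - <<'E'
from h import *
f=eyes.grab_frame("top");c=cam(f)
g=eyes.grab_frame("side");cs=cam(g)
for n,uv,z in [("sleeve",(338.8,186.4),.042),("rest",(336.9,185.7),0),("bed",(178.7,175.4),0),("spring",(153.7,169.6),.05),("hood",(155.7,165.6),.075),("short",(252.6,168.7),.0),("seal",(258,236),0),("gland",(252,101),0),("bedend+",(129,167),.012),("bedend-",(227,179),.012)]:
    X=back(c,uv,z); print(n,np.round(X,3), np.round(proj(cs,X),1))
cv2.imwrite("pics/b_rest.png",cv2.resize(f["color"][150:220,290:390],None,fx=8,fy=8,interpolation=cv2.INTER_CUBIC)[:600])
cv2.imwrite("pics/b_bed.png",cv2.resize(f["color"][140:210,115:240],None,fx=6,fy=6,interpolation=cv2.INTER_CUBIC))
E
```

```text
sleeve [ 0.499 -0.223  0.042] [[272.1 162.4]]
rest [ 0.505 -0.225  0.   ] [[270.4 174. ]]
bed [0.53  0.197 0.   ] [[236.2 268.1]]
spring [0.539 0.254 0.05 ] [[225.7 268.6]]
hood [0.546 0.243 0.075] [[222.6 256. ]]
short [ 0.549 -0.     0.   ] [[243.3 216. ]]
seal [ 0.37  -0.016  0.   ] [[311.6 217.3]]
gland [0.734 0.003 0.   ] [[175.9 211.8]]
bedend+ [0.55  0.328 0.012] [[213.4 308. ]]
bedend- [0.52  0.067 0.012] [[249.9 228.9]]
```

View pics/b_rest.png

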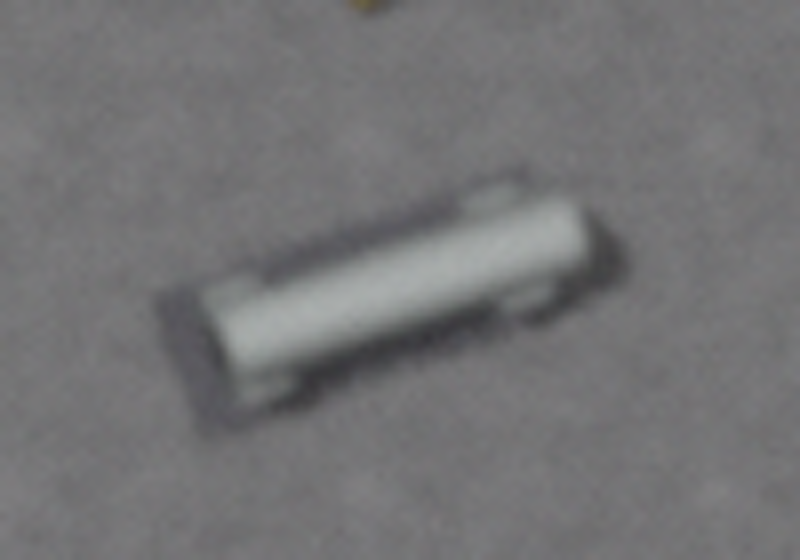

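View pics/b_bed.png

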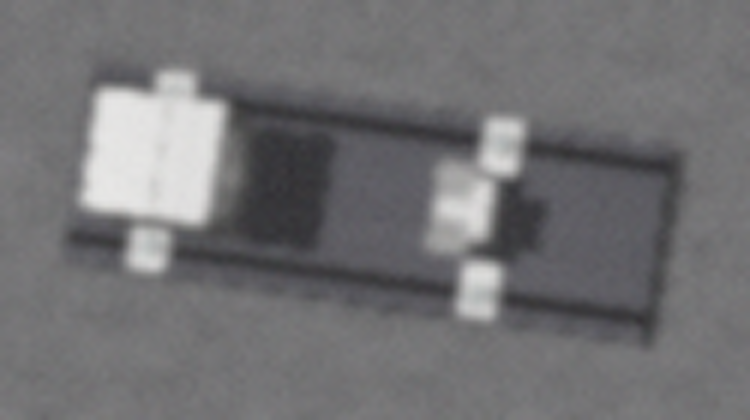

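>>> carry_out(
  series="4.2 -3.3 0 0 1;4.2 -3.3 0 0 1;4.2 -3.3 0 0 1;4.2 -3.3 0 0 1;4.2 -3.3 0 0 1;4.2 -3.3 0 0 1;4.2 -3.3 0 0 1;4.2 -3.3 0 0 1",
)

```text
clock: 2.45
tcp_pos: [0.4282, -0.3138, 0.2396]
orientation: [3.117, 0.391, 0.001]
contact_force: [1.0, -0.9, -0.4]
grip_width: 0.0854
```

>>> carry_out(
  series="0 0 0 -0.18 1;0 0 0 -0.18 1;0 0 0 -0.18 1;0 0 0 -0.18 1;0 0 0 -0.18 1;0 0 0 -0.18 1;0 0 0 -0.18 1;0 0 0 -0.18 1",
)

```text
clock: 3.45
tcp_pos: [0.4272, -0.3153, 0.2394]
orientation: [2.078, 2.355, -0.0]
contact_force: [-0.6, 0.5, 1.4]
grip_width: 0.0859
```

Run:
```python
from h import *
o=st()
c=cam(eyes.grab_frame("top"))
# axis ends from crop
a=back(c,(319.1,191.9),.042);b=back(c,(362.2,179.4),.042)
print(a,b,np.linalg.norm(a-b),np.degrees(np.arctan2(*(a-b)[[1,0]])))
R=Ro.from_rotvec(o['orientation']).as_matrix(); print(np.round(R,3))
f=eyes.grab_frame("wrist"); cv2.imwrite("pics/c_wrist.png",f["color"])
m=spotter.trace(f,"sleeve")
for d in m: print(d['confidence'],d['uv'],d['pixels'].sum())
```

```text
t 3.45 tcp [ 0.4272 -0.3153  0.2394] rv [ 2.078  2.355 -0.   ] F [-0.6   0.48  1.36] M [-0.01  0.03 -0.06] w 0.0859
[ 0.48458815 -0.17205979  0.042     ] [ 0.51755957 -0.28320699  0.042     ] 0.11593452181634534 106.52279880328835
[[-0.124  0.992  0.   ]
 [ 0.992  0.124 -0.   ]
 [-0.     0.    -1.   ]]
0.82 [337.9, 86.4] 3120
0.7 [435.2, 134.7] 2564
0.57 [76.7, 97.6] 2765
```

View pics/c_wrist.png

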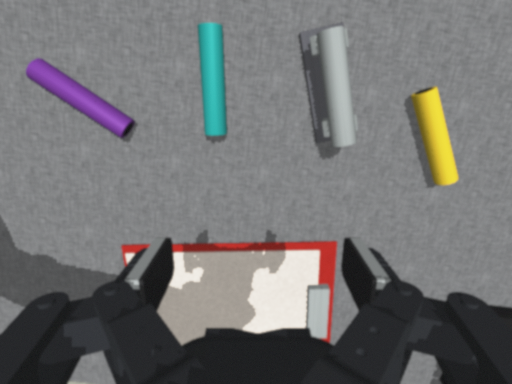

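```bash
cat >> h.py <<'E'
from scipy.optimize import minimize
def cyl(p,L=.12,rad=.014):
    x,y,z,yaw,pit=p; d=np.array([np.cos(yaw)*np.cos(pit),np.sin(yaw)*np.cos(pit),np.sin(pit)])
    s=np.array([-np.sin(yaw),np.cos(yaw),0]);u=np.cross(d,s); a=np.linspace(0,2*np.pi,32)[:,None]
    ring=rad*(np.cos(a)*s+np.sin(a)*u); C=np.array([x,y,z]); return np.vstack([C+d*L/2+ring,C-d*L/2+ring])
def fitcyl(views,p0,free):
    """views: list of (cam,mask)"""
    S=4
    ms=[(c,cv2.resize(m.astype(np.float32),None,fx=S,fy=S,interpolation=cv2.INTER_LINEAR)>.5) for c,m in views]
    def cost(q):
        p=np.array(p0,float);p[free]+=q*SC[free]; tot=0
        for c,m in ms:
            h=cv2.convexHull(((proj(c,cyl(p))+.5)*S-.5).astype(np.float32).reshape(-1,1,2))
            im=np.zeros(m.shape,np.uint8);cv2.fillPoly(im,[np.round(h*16).astype(np.int32)],1,shift=4)
            im=im>0; tot+=1-(im&m).sum()/(im|m).sum()
        return tot
    SC=np.array([.01,.01,.01,.1,.1]); n=len(free)
    sx=np.vstack([np.zeros(n),np.eye(n)])
    rr=minimize(cost,np.zeros(n),method='Nelder-Mead',options=dict(initial_simplex=sx,xatol=1e-3,fatol=1e-5,maxiter=400))
    p=np.array(p0,float);p[free]+=rr.x*SC[free]; return p,rr.fun
E
python3 - <<'E'
from h import *
o=st(); f=eyes.grab_frame("wrist");c=cam(f,o);m=spotter.trace(f,"sleeve")[0]
print(m['uv'],fitcyl([(c,m['pixels'])],[.501,-.227,.042,1.86,0],[0,1,3]))
f=eyes.grab_frame("top");c=cam(f);mm=spotter.trace(f,"sleeve")
for m in mm:
    print(m['uv'],m['confidence'])
    if abs(m['uv'][0]-339)<5 and abs(m['uv'][1]-186)<6: print(fitcyl([(c,m['pixels'])],[.501,-.227,.042,1.86,0],[0,1,3]))
E
```

```text
t 3.6 tcp [ 0.4271 -0.3153  0.2394] rv [2.089 2.346 0.   ] F [-0.14 -0.36  0.26] M [ 0.02 -0.05 -0.03] w 0.0856
[432.2, 129.4] (array([ 0.501, -0.227,  0.042,  1.86 ,  0.   ]), np.float64(1.0))
[339.3, 237.6] 0.91
[355.0, 302.4] 0.81
[350.9, 135.1] 0.72
[341.9, 186.8] 0.67
(array([ 0.50235612, -0.22224141,  0.042     ,  1.88845682,  0.        ]), np.float64(0.11970016397282734))
```

>>> carry_out(
  series="2.3 2.9 1 0 1;2.3 2.9 1 0 1;2.3 2.9 1 0 1;0 0 0 -0.1 1;0 0 0 -0.09 1;0 0 0 0 1",
)

```text
clock: 4.55
tcp_pos: [0.5054, -0.2363, 0.2092]
orientation: [-1.855, -2.535, 0.0]
contact_force: [-0.7, -0.1, 0.1]
grip_width: 0.0852
```

Run:
```python
from h import *
o=st(); f=eyes.grab_frame("wrist");c=cam(f,o);cv2.imwrite("pics/d_wrist.png",f["color"])
uv=proj(c,[.5015,-.225,.042])[0];print(uv)
m=min(spotter.trace(f,"sleeve"),key=lambda d:np.linalg.norm(d['uv']-uv))
print(m['uv'],m['confidence'])
p,e=fitcyl([(c,m['pixels'])],[.5015,-.225,.042,1.87,0],[0,1,3]);print(p,e)
R=Ro.from_rotvec(o['orientation']).as_matrix();d=np.array([np.cos(p[3]),np.sin(p[3]),0])
g=p[:3]-.012*d
print('yaw err',p[3]-np.arctan2(R[1,0],R[0,0]),'tool shift cm',100*R.T@(g-o['tcp_pos']))
```

```text
t 4.55 tcp [ 0.5054 -0.2363  0.2092] rv [-1.855 -2.535  0.   ] F [-0.74 -0.13  0.1 ] M [ 0.05 -0.04  0.  ] w 0.0852
[257.38723165 158.55406295]
[259.9, 150.7] 0.89
[ 0.50210055 -0.22294754  0.042       1.91087384  0.        ] 0.030955123153704744
yaw err 0.032960868794173814 tool shift cm [ 0.17287151  0.12940283 16.72178116]
```

View pics/d_wrist.png

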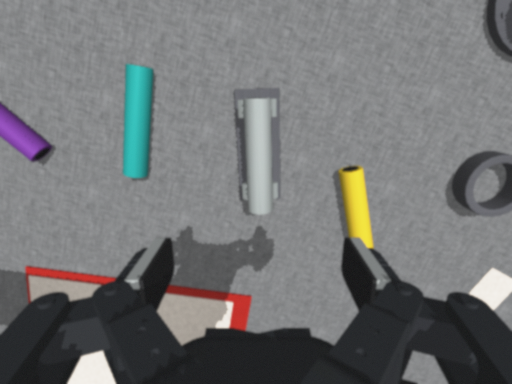

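>>> carry_out(
  series="-0.13 0.13 0 -0.033 1;0 0 3.5 0 1;0 0 3.5 0 1;0 0 3.5 0 1;0 0 2 0 1;0 0 0 0 1",
)

```text
clock: 5.4
tcp_pos: [0.506, -0.2369, 0.0829]
orientation: [-1.809, -2.565, 0.001]
contact_force: [0.3, 0.1, -0.0]
grip_width: 0.0856
```

Run:
```python
from h import *
o=st(); f=eyes.grab_frame("wrist");c=cam(f,o);cv2.imwrite("pics/e_wrist.png",f["color"])
uv=proj(c,[.502,-.223,.042])[0];print(uv)
m=min(spotter.trace(f,"sleeve"),key=lambda d:np.linalg.norm(d['uv']-uv))
print(m['uv'],m['confidence'])
p,e=fitcyl([(c,m['pixels'])],[.502,-.223,.042,1.9,0],[0,1,3]);print(p,e)
R=Ro.from_rotvec(o['orientation']).as_matrix();d=np.array([np.cos(p[3]),np.sin(p[3]),0])
g=p[:3]-.015*d
print('yaw err',p[3]-np.arctan2(R[1,0],R[0,0]),'tool shift cm',100*R.T@(g-o['tcp_pos']))
```

```text
t 5.4 tcp [ 0.506  -0.2369  0.0829] rv [-1.809e+00 -2.565e+00  1.000e-03] F [ 0.27  0.13 -0.02] M [ 0.04 -0.05  0.01] w 0.0856
[259.365255   196.09479195]
[259.8, 190.4] 0.6
[ 0.50220123 -0.22295159  0.042       1.91460313  0.        ] 0.023078200232442336
yaw err 0.0016899837083648173 tool shift cm [-0.06715356  0.12229588  4.09358374]
```

View pics/e_wrist.png

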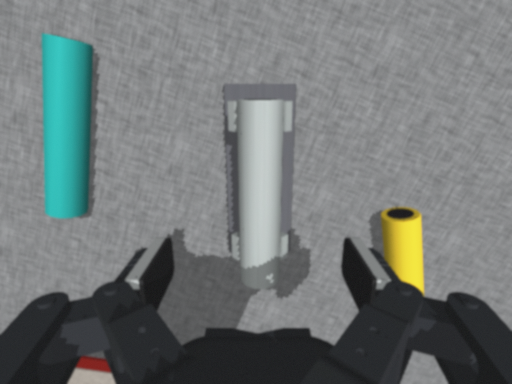

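Run:
```python
from h import *
o=st(); f=eyes.grab_frame("wrist");c=cam(f,o)
R=Ro.from_rotvec(o['orientation']).as_matrix()
for uv,z in [((382,230),.014),((387,280),.014),((400,213),.014),((93,150),.014),((90,215),.014)]:
    X=back(c,uv,z);print(uv,np.round(X,3),np.round(100*R.T@(X-o['tcp_pos']),1))
```

```text
t 5.5 tcp [ 0.5076 -0.2374  0.085 ] rv [1.811 2.566 0.   ] F [-0.26 -0.65 -0.29] M [0.01 0.02 0.01] w 0.0855
(382, 230) [ 0.608 -0.228  0.014] [-2.5  9.8  7.1]
(387, 280) [ 0.633 -0.268  0.014] [-7.  10.8  7.1]
(400, 213) [ 0.614 -0.21   0.014] [-1.  11.   7.1]
(93, 150) [ 0.383 -0.24   0.014] [  3.9 -11.8   7.1]
(90, 215) [ 0.39  -0.292  0.014] [ -1.2 -12.9   7.1]
```

>>> carry_out(
  series="-0.05 0.1 2.5 0 1;0 0 2 0 1;0 0 0.8 0 1;0 0 0 0 1;0 0 0 0 0.6;0 0 0 0 0.4;0 0 0 0 0.2",
  grip_force=50,
)

```text
clock: 6.42
tcp_pos: [0.5084, -0.2375, 0.0317]
orientation: [1.811, 2.566, 0.0]
contact_force: [-0.2, 0.4, -0.6]
grip_width: 0.032
```

>>> carry_out(
  series="0 0 0 0 0.1;0 0 0 0 0;0 0 0 0 0;0 0 0 0 0",
)

```text
clock: 6.92
tcp_pos: [0.5078, -0.2377, 0.0318]
orientation: [-1.811, -2.567, 0.001]
contact_force: [-2.6, -0.1, 4.2]
grip_width: 0.0267
```

>>> carry_out(
  series="0 0 -0.5 0 0;0 0 -1 0 0;0 0 -1.5 0 0;0 0 -1.5 0 0;0 0 0 0 0",
)

```text
clock: 7.55
tcp_pos: [0.5093, -0.2378, 0.0781]
orientation: [1.809, 2.564, 0.001]
contact_force: [-0.5, 0.2, -3.1]
grip_width: 0.0266
```

Run:
```python
from h import *
o=st(); f=eyes.grab_frame("wrist");cv2.imwrite("pics/f_wrist.png",f["color"])
f=eyes.grab_frame("side");cv2.imwrite("pics/f_side.png",cv2.resize(f["color"][100:230,180:380],None,fx=4,fy=4,interpolation=cv2.INTER_CUBIC))
```

```text
t 7.55 tcp [ 0.5093 -0.2378  0.0781] rv [1.809e+00 2.564e+00 1.000e-03] F [-0.5   0.24 -3.13] M [-0.03 -0.01 -0.01] w 0.0266
```

View pics/f_wrist.png

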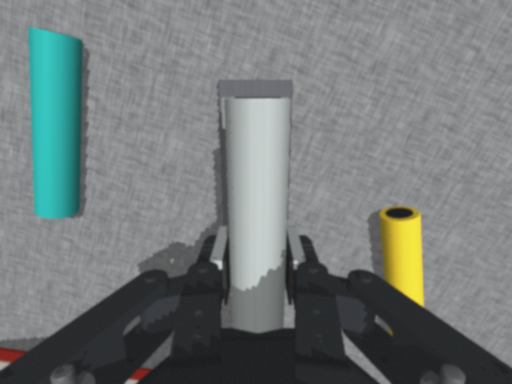

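View pics/f_side.png

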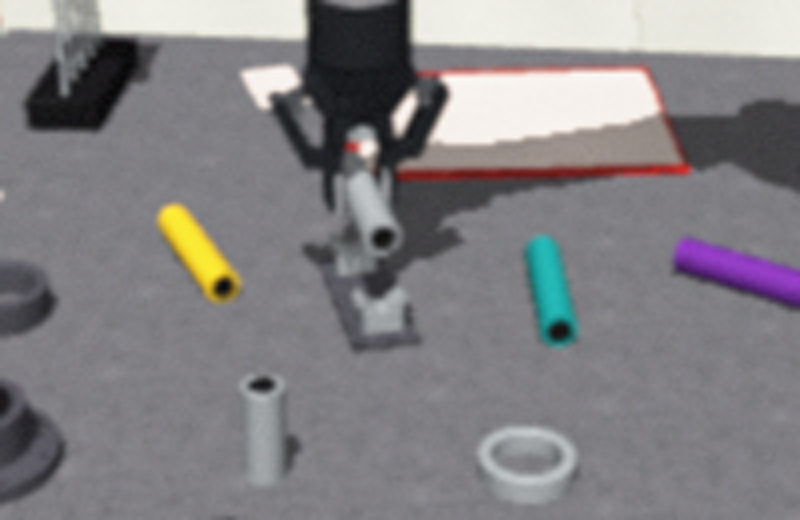

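>>> carry_out(
  series="2.5 0 0 0 0;2.5 0 0 0 0;2.5 0 0 0 0;2 0 0 0 0;0 0 2 0 0;0 0 1.5 0 0;0 0 0.6 0 0;0 0 0 0 0",
  grip_force=30,
)

```text
clock: 8.65
tcp_pos: [0.4761, -0.148, 0.0349]
orientation: [-1.811, -2.566, 0.0]
contact_force: [0.3, 0.2, -4.0]
grip_width: 0.0266
```

>>> carry_out(
  series="0 0 0.3 0 0;0 0 0.2 0 0;0 0 0 0 0",
)

```text
clock: 9.02
tcp_pos: [0.476, -0.1484, 0.031]
orientation: [1.812, 2.566, -0.002]
contact_force: [-4.3, 0.1, 6.6]
grip_width: 0.0264
```

Run:
```python
from h import *
o=st(); f=eyes.grab_frame("wrist");cv2.imwrite("pics/g_wrist.png",f["color"])
f=eyes.grab_frame("side");cv2.imwrite("pics/g_side.png",cv2.resize(f["color"][100:230,180:380],None,fx=4,fy=4,interpolation=cv2.INTER_CUBIC))
```

```text
t 9.03 tcp [ 0.476  -0.1484  0.031 ] rv [ 1.812e+00  2.566e+00 -2.000e-03] F [-4.26  0.14  6.58] M [-0.26  0.71 -0.07] w 0.0264
```

View pics/g_side.png

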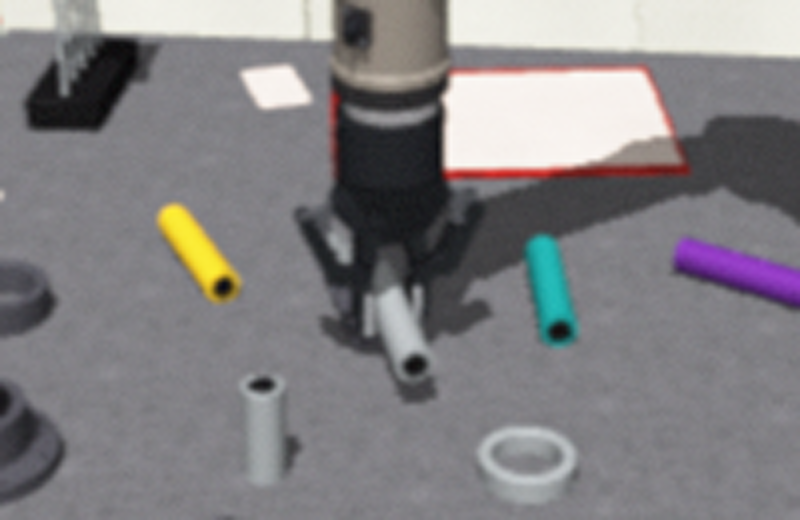

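>>> carry_out(
  series="0 0 0.15 0 0;0 0 0.15 0 0;0 0 0 0 0",
)

```text
clock: 9.5
tcp_pos: [0.4759, -0.1478, 0.0282]
orientation: [1.811, 2.567, -0.001]
contact_force: [-5.6, 1.0, 10.3]
grip_width: 0.0263
```

>>> carry_out(
  series="0 0 0.15 0 0;0 0 0.1 0 0;0 0 0 0 0",
)

```text
clock: 9.88
tcp_pos: [0.4759, -0.1475, 0.0259]
orientation: [-1.811, -2.567, 0.001]
contact_force: [-6.7, 3.0, 13.1]
grip_width: 0.0264
```

Run:
```python
from h import *
o=st(); f=eyes.grab_frame("wrist");cv2.imwrite("pics/h_wrist.png",f["color"])
f=eyes.grab_frame("side");cv2.imwrite("pics/h_side.png",cv2.resize(f["color"][100:230,180:380],None,fx=4,fy=4,interpolation=cv2.INTER_CUBIC))
```

```text
t 9.88 tcp [ 0.4759 -0.1475  0.0259] rv [-1.811e+00 -2.567e+00  1.000e-03] F [-6.72  3.04 13.06] M [ 0.18  1.08 -0.09] w 0.0264
```

View pics/h_side.png

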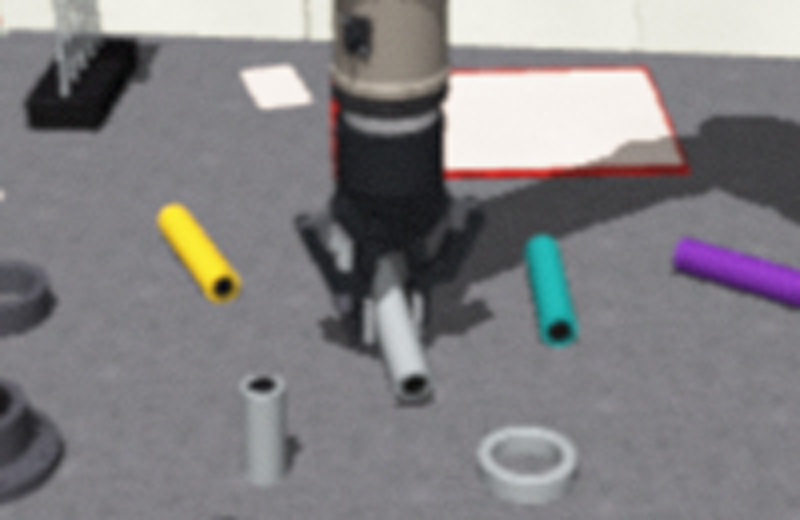

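View pics/h_wrist.png

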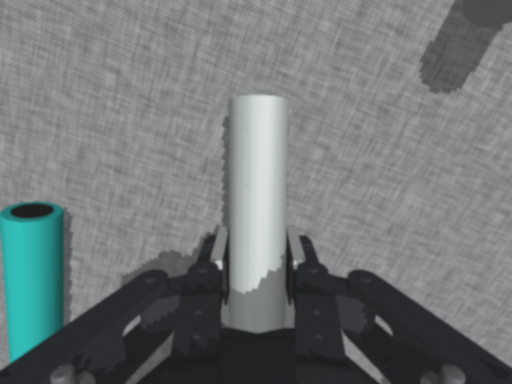

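>>> carry_out(
  series="0 0 -1 0 0;0 0 -2.5 0 0;0 0 -3 0 0;0 0 -3 0 0;0 0 -2.5 0 0;0 0 0 0 0",
)

```text
clock: 10.72
tcp_pos: [0.4778, -0.1483, 0.1467]
orientation: [1.809, 2.563, 0.002]
contact_force: [0.7, -1.1, -3.0]
grip_width: 0.0267
```

```bash
cat >> h.py <<'E'
def fittool(f,mask,p0,rows=(0,225),free=[0,1,2,3,4]):
    """fit cylinder in TOOL frame: x,y,z,yaw,pitch, using only image rows in range. tool z is down so pitch>0 = nose down"""
    K=f['intrinsics'];T=np.linalg.inv(f['T_tool_cam']);c=(K,T[:3,:3],T[:3,3]);S=4
    m=cv2.resize(mask.astype(np.float32),None,fx=S,fy=S)>.5; m=m[rows[0]*S:rows[1]*S]
    SC=np.array([.01,.01,.01,.1,.1])
    def cost(q):
        p=np.array(p0,float);p[free]+=q*SC[free]
        h=cv2.convexHull(((proj(c,cyl(p))+.5)*S-.5).astype(np.float32).reshape(-1,1,2))
        im=np.zeros((384*S,512*S),np.uint8);cv2.fillPoly(im,[np.round(h*16).astype(np.int32)],1,shift=4)
        im=im[rows[0]*S:rows[1]*S]>0; return 1-(im&m).sum()/(im|m).sum()
    n=len(free); best=None
    for s in (1,-1):
        rr=minimize(cost,np.zeros(n) if best is None else best.x,method='Nelder-Mead',options=dict(initial_simplex=(np.zeros(n) if best is None else best.x)+s*np.vstack([np.zeros(n),np.eye(n)]),xatol=1e-3,fatol=1e-5,maxiter=600))
        best=rr
    p=np.array(p0,float);p[free]+=best.x*SC[free]; return p,best.fun
E
python3 - <<'E'
from h import *
o=st(); f=eyes.grab_frame("wrist");cv2.imwrite("pics/i_wrist.png",f["color"])
m=min(spotter.trace(f,"sleeve"),key=lambda d:np.linalg.norm(d['uv']-np.array([258,190])));print(m['uv'],m['confidence'])
M=m['pixels'];ys=np.where(M.any(1))[0];print(ys.min(),ys.max(),[(y,np.where(M[y])[0][[0,-1]]) for y in (ys.min()+5,130,170,210)])
# constrain grip line: middle = grip point + 15mm along axis; grip point tool z=-.011
# fit y,yaw, along, pitch with z tied
for pit in (0.1,.15,.2,.25,.3):
    l=.015; p=[l*np.cos(pit),0,-.011+l*np.sin(pit),0,pit]
    print(pit,fittool(f,M,p,free=[0,1,3]))
print(fittool(f,M,[.015,0,-.008,0,.2]))
g=eyes.grab_frame("side");cv2.imwrite("pics/i_side.png",cv2.resize(g["color"][60:210,180:380],None,fx=4,fy=4,interpolation=cv2.INTER_CUBIC))
E
```

```text
t 10.72 tcp [ 0.4778 -0.1483  0.1467] rv [1.809e+00 2.563e+00 2.000e-03] F [ 0.66 -1.11 -2.96] M [-0.05 -0.04  0.  ] w 0.0267
[260.7, 207.4] 0.87
95 332 [(np.int64(100), array([228, 288])), (130, array([227, 288])), (170, array([228, 287])), (210, array([229, 286]))]
0.1 (array([ 1.56537126e-02, -3.87834222e-05, -9.50249875e-03,  2.81279654e-03,
        1.00000000e-01]), np.float64(0.034049716187120715))
0.15 (array([ 1.53875544e-02, -5.84424806e-06, -8.75842801e-03, -2.04755087e-03,
        1.50000000e-01]), np.float64(0.019474212194073304))
0.2 (array([ 1.53083265e-02, -6.94432669e-05, -8.01996004e-03,  1.84922716e-03,
        2.00000000e-01]), np.float64(0.013614539361325062))
0.25 (array([ 1.53184668e-02, -2.39007846e-04, -7.28894061e-03,  8.53298478e-03,
        2.50000000e-01]), np.float64(0.022587401842252164))
0.3 (array([ 1.55919620e-02, -1.70262144e-04, -6.56719690e-03, -5.45169270e-04,
        3.00000000e-01]), np.float64(0.03588615426921493))
(array([ 0.01541396, -0.00018043, -0.00640534,  0.00349367,  0.16090241]), np.float64(0.01226390769032426))
```

View pics/i_side.png

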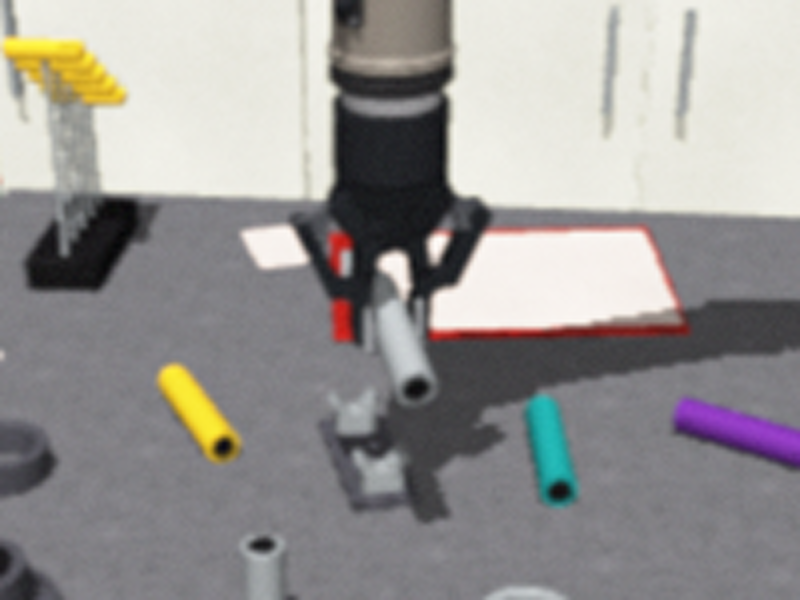

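View pics/i_wrist.png

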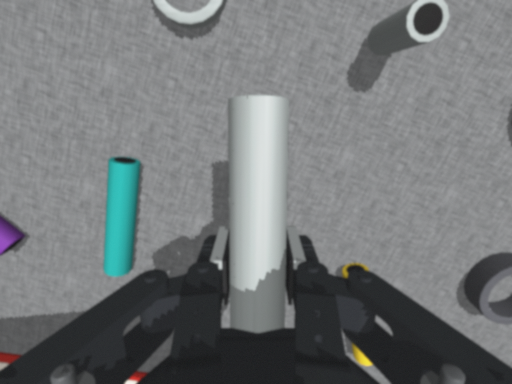

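>>> carry_out(
  series="2 1 -1 0 0;4 2.2 -1 0 0;4.2 2.3 -1 0 0;4.2 2.3 -1 0 0;4.2 2.3 -1 0 0;4 2.2 0 0 0;3 1.5 0 0 0;1.1 0.7 0 0 0",
)

```text
clock: 11.88
tcp_pos: [0.5223, 0.1562, 0.1945]
orientation: [-1.804, -2.57, -0.001]
contact_force: [-0.0, 0.1, -3.3]
grip_width: 0.0264
```

>>> carry_out(
  series="0 0 0 0.1 0;0 0 0 0.13 0;0 0 0 0.13 0;0 0 0 0.1 0;0 0 0 0 0",
)

```text
clock: 12.5
tcp_pos: [0.5229, 0.1518, 0.1944]
orientation: [-2.348, -2.087, 0.002]
contact_force: [-0.3, 0.8, -2.5]
grip_width: 0.0267
```

Run:
```python
from h import *
o=st(); f=eyes.grab_frame("wrist");cv2.imwrite("pics/j_wrist.png",f["color"]);c=cam(f,o)
np.savez("j.npz",K=c[0],R=c[1],t=c[2])
for q,z in [("bed",0),("spring_end",.05),("stop_end",.05),("hood",.075)]:
    for d in spotter.mark_of(f,q): print(q,d['confidence'],d['uv'],np.round(back(c,d['uv'],z),4))
```

```text
t 12.5 tcp [0.5229 0.1518 0.1944] rv [-2.348e+00 -2.087e+00  2.000e-03] F [-0.29  0.83 -2.55] M [-0.01 -0.01  0.01] w 0.0267
spring_end 0.9 [266.5, 56.1] [0.5431 0.2594 0.05  ]
stop_end 0.39 [268.7, 67.4] [0.5441 0.2499 0.05  ]
hood 0.72 [265.2, 68.5] [0.54   0.2475 0.075 ]
```

View pics/j_wrist.png

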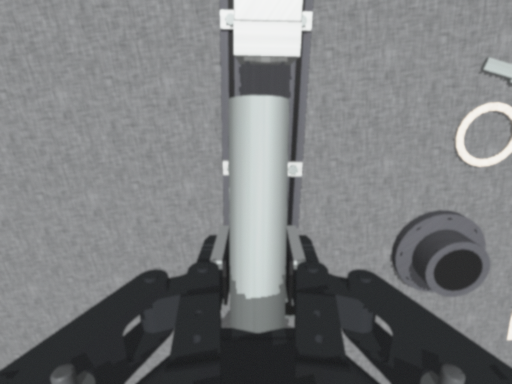

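Run:
```python
import cv2
i=cv2.imread("pics/j_wrist.png")
cv2.imwrite("pics/j_z.png",cv2.resize(i[0:120,200:330],None,fx=5,fy=5,interpolation=cv2.INTER_CUBIC))
```

```text
(no output)
```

View pics/j_z.png

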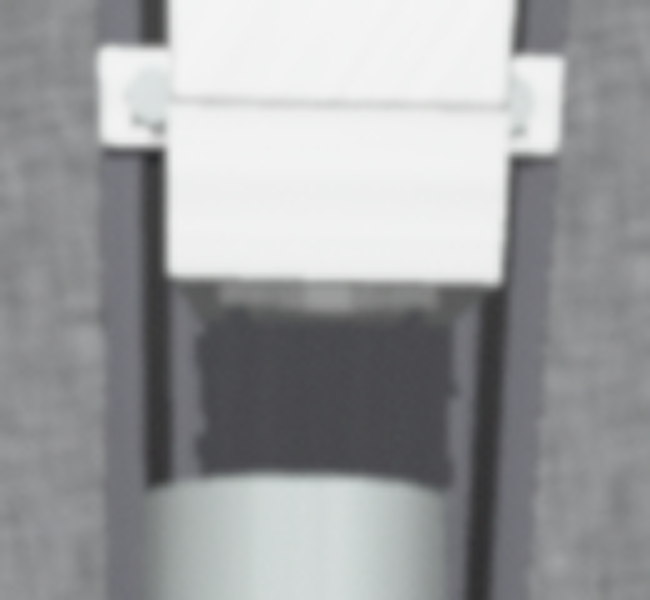

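Run:
```python
from h import *
o=st()
d=np.load("j.npz");c=(d['K'],d['R'],d['t'])
R=Ro.from_rotvec(o['orientation']).as_matrix()
def T(uv,z):
    X=back(c,uv,z); return 1000*R.T@(X-o['tcp_pos']),X
P={}
for n,uv,z in [("hfL",(233.6,54.4),.081),("hfR",(300.6,56.4),.081),("smL",(233.6,19.6),.081),("smR",(301,21.2),.081),("bL1",(220,60),.012),("bL2",(221.6,112),.012),("bR1",(311,60),.012),("bR2",(305.4,118),.012)]:
    t,X=T(uv,z);P[n]=t;print(n,np.round(t,1),np.round(X,4))
print('nose in wrist', proj(c,(o['tcp_pos']+R@np.array([.0745,0,.0035]))))
for a,b in [("hfL","hfR"),("smL","smR"),("hfL","smL"),("hfR","smR"),("bL2","bL1"),("bR2","bR1")]:
    v=P[b]-P[a];print(a,b,np.linalg.norm(v),np.degrees(np.arctan2(v[1],v[0])))
```

```text
t 12.75 tcp [0.5233 0.1522 0.1947] rv [-2.348 -2.088  0.   ] F [-1.37 -0.   -2.84] M [ 0.03 -0.   -0.01] w 0.0266
hfL [106.5 -19.6 113.7] [0.5162 0.2602 0.081 ]
hfR [105.   33.3 113.7] [0.5686 0.2526 0.081 ]
smL [130.9 -19.  113.7] [0.5197 0.2844 0.081 ]
smR [129.8  32.5 113.7] [0.5707 0.2772 0.081 ]
bL1 [109.7 -38.7 182.7] [0.4976 0.2656 0.012 ]
bL2 [ 58.5 -39.  182.7] [0.4913 0.2149 0.012 ]
bR1 [109.6  53.4 182.7] [0.589  0.2548 0.012 ]
bR2 [ 52.2  50.5 182.7] [0.5795 0.1981 0.012 ]
nose in wrist [[258.99618663  98.77782574]]
hfL hfR 52.903053041618044 91.61778162922121
smL smR 51.495614918684254 91.26328036868577
hfL smL 24.389727973779816 1.4454915913262194
hfR smR 24.752621188179365 -1.8141630689069015
bL2 bL1 51.134083555875954 0.3409847805849231
bR2 bR1 57.42758757655819 2.852378778243828
```

>>> carry_out(
  series="0 0 0 0.026 0;0 0.42 2 0 0;0 0 3 0 0;0 0 3 0 0;0 0 2.5 0 0;0 0 0.5 0 0;0 0 0 0 0",
)

```text
clock: 13.62
tcp_pos: [0.5275, 0.1518, 0.0844]
orientation: [-2.375, -2.056, 0.001]
contact_force: [0.5, 0.3, -3.3]
grip_width: 0.0268
```

Run:
```python
from h import *
o=st(); f=eyes.grab_frame("wrist");cv2.imwrite("pics/k_wrist.png",f["color"]);c=cam(f,o)
np.savez("k.npz",K=c[0],R=c[1],t=c[2],ori=o['orientation'],p=o['tcp_pos'])
m=min(spotter.trace(f,"sleeve"),key=lambda d:np.linalg.norm(d['uv']-np.array([258,190])));print(m['uv'],m['confidence'])
print(fittool(f,m['pixels'],[.0154,0,-.0075,0,.19]))
g=eyes.grab_frame("side");cv2.imwrite("pics/k_side.png",cv2.resize(g["color"][170:320,150:350],None,fx=4,fy=4,interpolation=cv2.INTER_CUBIC))
cv2.imwrite("pics/k_z.png",cv2.resize(f["color"][0:150,180:340],None,fx=4,fy=4,interpolation=cv2.INTER_CUBIC))
```

```text
t 13.62 tcp [0.5275 0.1518 0.0844] rv [-2.375e+00 -2.056e+00  1.000e-03] F [ 0.47  0.28 -3.26] M [-0.02 -0.01  0.03] w 0.0268
[257.9, 208.1] 0.56
(array([ 0.01501598, -0.00041243, -0.00620186,  0.00588466,  0.1775406 ]), np.float64(0.009811025801776618))
```

View pics/k_z.png

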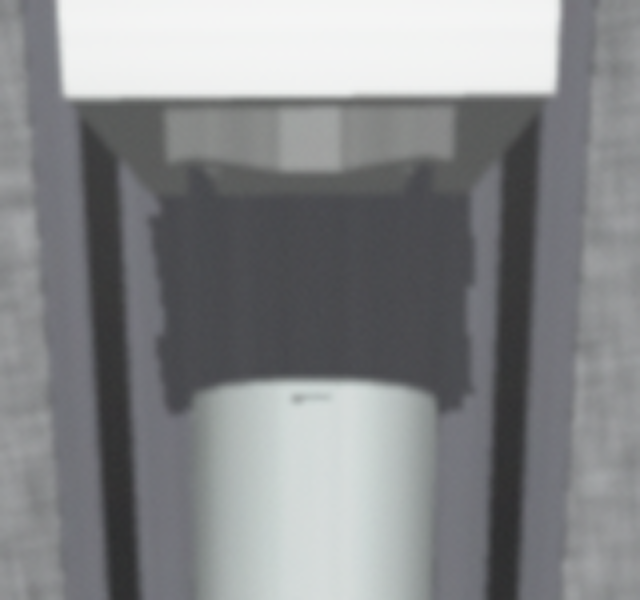

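View pics/k_side.png

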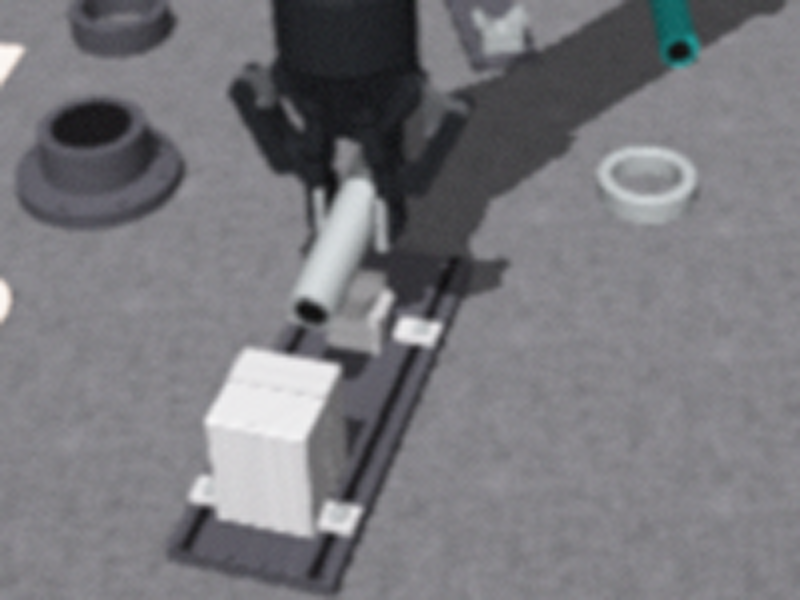

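Run:
```python
from h import *
d=np.load("k.npz");c=(d['K'],d['R'],d['t']);R=Ro.from_rotvec(d['ori']).as_matrix();p=d['p']
def T(uv,z): return np.round(1000*R.T@(back(c,uv,z)-p),1)
print(T((195.5,24.5),.081),T((319.25,23.75),.081))
# bed edges outer: left (25,0)->(60,600); right (598,0)->(562,600)
for uv in [(186.2,0),(195.,150),(329.5,0),(320.5,150)]: print(uv,T(uv,.012))
mid=np.array([.0150,-.0004,-.0064]);pit=.18;n=mid+.06*np.array([np.cos(pit),.006,np.sin(pit)]);print('nose',n)
print(proj(c,p+R@n))
```

```text
[105.3 -27.    3.4] [105.6  26.    3.4]
(186.2, 0) [133.3 -45.1  72.4]
(195.0, 150) [ 38.4 -45.7  72.4]
(329.5, 0) [133.2  44.7  72.4]
(320.5, 150) [38.4 45.2 72.4]
nose [ 7.40306216e-02 -4.00000000e-05  4.34177441e-03]
[[258.33023429 100.61092948]]
```

>>> carry_out(
  series="2 -0.03 0 0 0;0 0 1.2 0 0;0 0 1.25 0 0;0 0 0 0 0;0.9 0 0 0 0;0.8 0 0 0 0;0 0 0 0 0",
  grip_force=40,
)

```text
clock: 14.65
tcp_pos: [0.5327, 0.1898, 0.0607]
orientation: [-2.374, -2.058, -0.002]
contact_force: [-0.6, 0.1, -4.3]
grip_width: 0.0266
```

Run:
```python
from h import *
o=st(); f=eyes.grab_frame("wrist");cv2.imwrite("pics/l_z.png",cv2.resize(f["color"][0:150,180:340],None,fx=4,fy=4,interpolation=cv2.INTER_CUBIC))
g=eyes.grab_frame("side");cv2.imwrite("pics/l_side.png",cv2.resize(g["color"][170:320,150:350],None,fx=4,fy=4,interpolation=cv2.INTER_CUBIC))
```

```text
t 14.65 tcp [0.5327 0.1898 0.0607] rv [-2.374e+00 -2.058e+00 -2.000e-03] F [-0.56  0.15 -4.3 ] M [-0.11  0.06 -0.03] w 0.0266
```

View pics/l_z.png

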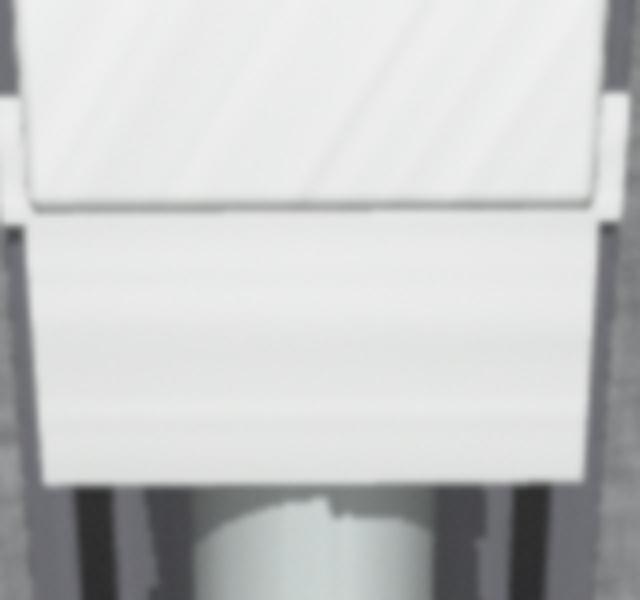

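View pics/l_side.png

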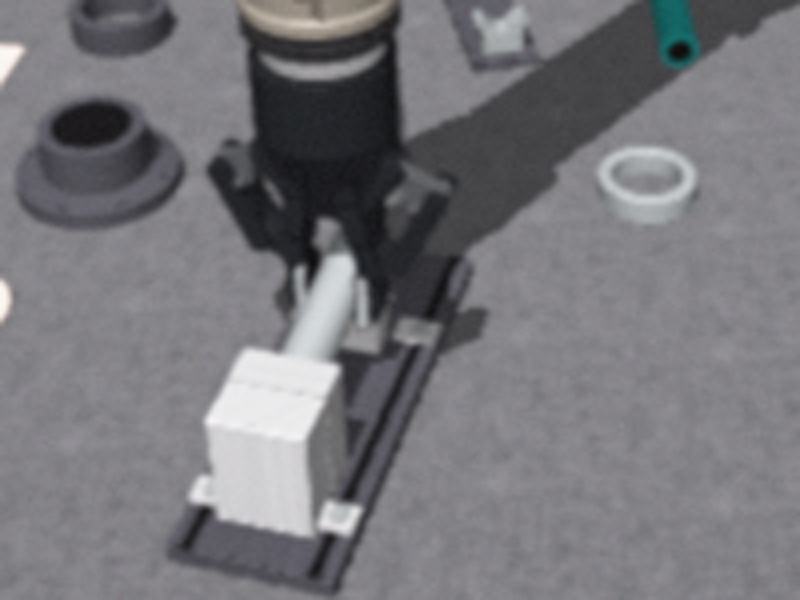

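>>> carry_out(
  series="0 0 0.2 0 0;0 0 0.2 0 0;0 0 0 0 0",
)

```text
clock: 15.12
tcp_pos: [0.5324, 0.1881, 0.0561]
orientation: [-2.376, -2.056, 0.001]
contact_force: [0.1, -0.7, -3.2]
grip_width: 0.0262
```

>>> carry_out(
  series="0.3 0 0 0 0;0 0 0 0 0;0 0 0 0 0",
)

```text
clock: 15.5
tcp_pos: [0.5329, 0.1914, 0.0563]
orientation: [2.375, 2.056, 0.0]
contact_force: [-0.9, -0.7, -4.0]
grip_width: 0.0264
```

>>> carry_out(
  series="0.15 0 0 0 0;0.1 0 0 0 0;0 0 0 0 0;0 0 0 0 0",
)

```text
clock: 16.0
tcp_pos: [0.5332, 0.1935, 0.0562]
orientation: [2.376, 2.055, -0.001]
contact_force: [-0.2, -2.5, -2.5]
grip_width: 0.0268
```

>>> carry_out(
  series="0.1 0 0 0 0;0.1 0 0 0 0;0 0 0 0 0;0 0 0 0 0",
)

```text
clock: 16.5
tcp_pos: [0.5335, 0.1952, 0.0562]
orientation: [2.376, 2.055, -0.001]
contact_force: [-0.4, -4.4, -1.3]
grip_width: 0.0265
```

Run:
```python
from h import *
F=[];P=[]
for i in range(6):
    o=r.get_obs();F.append(o['contact_force']);P.append(o['tcp_pos']);f=eyes.grab_frame("wrist")
R=Ro.from_rotvec(o['orientation']).as_matrix()
print(np.round(F,2));print('mean tool F',R.T@np.mean(F,0),np.mean(P,0),'M',o['moment'])
cv2.imwrite("pics/m_z.png",cv2.resize(f["color"][60:240,180:340],None,fx=3,fy=3,interpolation=cv2.INTER_CUBIC))
T=f['T_tool_cam'];W=np.linalg.inv(T);K=f['intrinsics']
```

```text
[[-0.45 -4.4  -1.29]
 [-1.12 -5.1  -2.04]
 [-0.58 -4.92 -1.98]
 [-0.12 -4.78 -3.12]
 [ 0.01 -5.15 -1.61]
 [-1.31 -5.89 -1.29]]
mean tool F [-5.07199014  0.13535743  1.89154673] [0.53350765 0.1953627  0.05620781] M [-1.08251398  0.14540396 -0.04102281]
```

View pics/m_z.png

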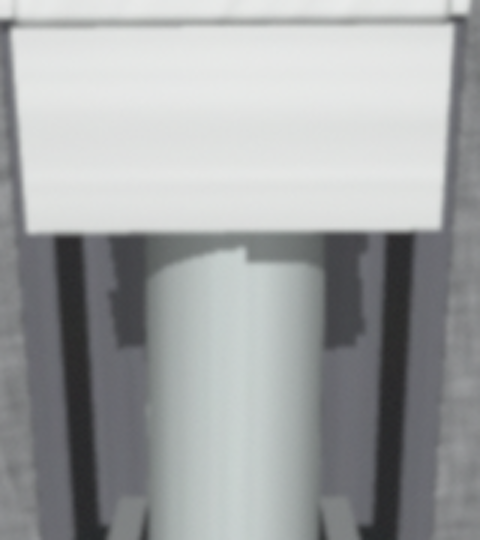

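>>> carry_out(
  series="0 0 0.1 0 0;0 0 0.1 0 0;0 0 0 0 0;0 0 0 0 0",
  grip_force=25,
)

```text
clock: 17.3
tcp_pos: [0.5337, 0.1955, 0.0545]
orientation: [2.375, 2.055, -0.0]
contact_force: [-2.1, -5.1, -0.3]
grip_width: 0.0264
```

>>> carry_out(
  series="0 0 0.1 0 0;0 0 0.05 0 0;0 0 0 0 0;0 0 0 0 0",
)

```text
clock: 17.8
tcp_pos: [0.5338, 0.1955, 0.0531]
orientation: [2.375, 2.055, 0.0]
contact_force: [-1.3, -6.0, 1.0]
grip_width: 0.0269
```

```bash
cat >> h.py <<'E'
def mf(n=4):
    F=[];P=[]
    for i in range(n):
        o=r.get_obs();F.append(o['contact_force']);P.append(o['tcp_pos']);f=eyes.grab_frame("wrist" if i%2 else "side")
        if i%2==0: g=f
    R=Ro.from_rotvec(o['orientation']).as_matrix()
    print('t',o['clock'],'toolF',np.round(R.T@np.mean(F,0),2),'sd',np.round(np.std(F,0),2),'tcp',np.round(np.mean(P,0),4),'w',round(float(o['grip_width']),4),'M',np.round(o['moment'],2))
    return o,f,g
E
python3 - <<'E'
from h import *
o,f,g=mf()
m=min(spotter.trace(f,"sleeve"),key=lambda d:np.linalg.norm(d['uv']-np.array([258,210])));print(m['uv'],m['confidence'],np.where(m['pixels'].any(1))[0][[0,-1]])
print(fittool(f,m['pixels'],[.0154,0,-.0075,0,.17],rows=(146,225),free=[1,3,4]))
E
```

```text
t 17.95 toolF [-5.96  0.13 -0.32] sd [0.41 0.26 0.56] tcp [0.5338 0.1955 0.0531] w 0.0265 M [-0.95  0.17  0.01]
[259.8, 231.2] 0.58 [138 332]
(array([ 0.0154    , -0.00031687, -0.0075    ,  0.00026991,  0.14400556]), np.float64(0.015260832289124893))
```

>>> carry_out(
  series="0 0 0.1 0 0;-0.03 0 0.1 0 0;0 0 0 0 0;0 0 0 0 0",
)

```text
clock: 18.55
tcp_pos: [0.5339, 0.1951, 0.0511]
orientation: [2.376, 2.055, 0.0]
contact_force: [-1.5, -5.3, 0.4]
grip_width: 0.0265
```

Run:
```python
from h import *
o,f,g=mf()
m=min(spotter.trace(f,"sleeve"),key=lambda d:np.linalg.norm(d['uv']-np.array([258,210])));print(m['uv'],m['confidence'],np.where(m['pixels'].any(1))[0][[0,-1]])
M=m['pixels'];print([(y,np.where(M[y])[0][[0,-1]]) for y in (150,170,190,210,225)])
print(fittool(f,m['pixels'],[.0154,0,-.0075,0,.17],rows=(146,225),free=[1,3,4]))
cv2.imwrite("pics/n_w.png",f["color"])
cv2.imwrite("pics/n_side.png",cv2.resize(g["color"][170:320,150:350],None,fx=4,fy=4,interpolation=cv2.INTER_CUBIC))
```

```text
t 18.7 toolF [-5.69 -0.17 -0.87] sd [0.58 0.37 0.52] tcp [0.5339 0.1952 0.0511] w 0.0267 M [-1.02  0.17  0.02]Traceback (most recent call last):
  File "<stdin>", line 3, in <module>
ValueError: min() iterable argument is empty
```

Run:
```python
from h import *
f=eyes.grab_frame("wrist");cv2.imwrite("pics/n_w.png",f["color"])
g=eyes.grab_frame("side");cv2.imwrite("pics/n_side.png",cv2.resize(g["color"][170:320,150:350],None,fx=4,fy=4,interpolation=cv2.INTER_CUBIC))
for k,q in ((f,"sleeve"),(g,"sleeve")):
    for d in spotter.trace(k,q): print(d['confidence'],d['uv'],d['pixels'].sum())
I=cv2.cvtColor(f["color"],cv2.COLOR_BGR2GRAY).astype(float)
for y in (150,165,180,195,210): print(y,np.round(I[y,222:240]).astype(int),np.round(I[y,278:296]).astype(int))
```

```text
0.85 [261.3, 231.0] 10943
0.84 [233.4, 245.9] 267
0.82 [368.6, 169.0] 325
0.59 [230.0, 280.9] 3221
0.49 [314.7, 173.9] 210
0.31 [139.5, 252.6] 225
150 [ 70  71  70  70  72  76  85  91  95  98 100 104 106 108 111 112 116 119] [121 121 116 110 106 105 101 100  95  88  79  71  71  71  69  70  70  71]
165 [ 70  70  71  71  72  82  97 115 126 133 140 149 154 158 163 166 170 171] [170 166 162 157 150 145 139 134 127 114  90  72  68  69  70  70  69  69]
180 [106 108 110 108 108 109 113 119 127 134 139 147 153 159 163 168 170 173] [168 165 160 154 148 143 138 131 124 115 110 106 105 104 106 108 109 111]
195 [104 105 107 110 108 106 106 116 127 135 140 146 152 159 164 167 172 173] [167 163 158 152 146 141 135 128 118 108 105 106 105 107 105 108 109 108]
210 [105 106 107 109 109 113 125 135 136 135 140 147 153 160 165 168 172 173] [166 161 156 149 144 137 132 126 119 108 104 105 105 105 107 109 110 110]
```

View pics/n_side.png

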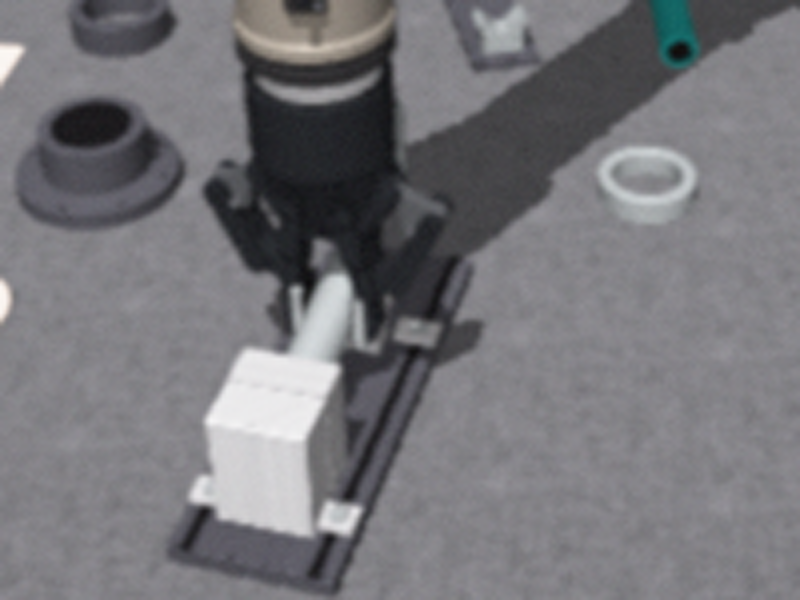

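View pics/n_w.png

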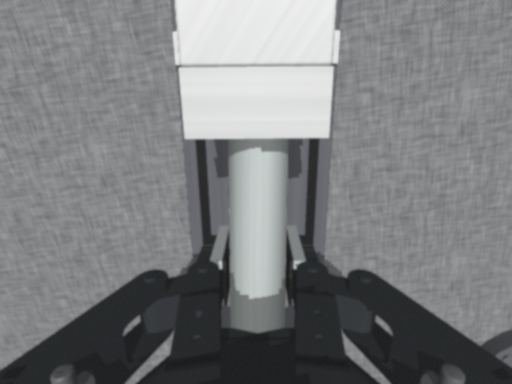

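Run:
```python
from h import *
o=st();f=eyes.grab_frame("wrist")
m=[d for d in spotter.trace(f,"sleeve") if d['pixels'].sum()>6000]
for d in m:
  for rows in ((146,205),(142,215)):
    for z in (-.0055,-.0075,-.0095): print(rows,z,fittool(f,d['pixels'],[.0152,0,z,0,.14],rows=rows,free=[1,3,4]))
R=Ro.from_rotvec(o['orientation']).as_matrix();c=cam(f,o)
for uv in ((184,138.5),(330,138.),(180,67),(333,66)): print(np.round(1000*R.T@(back(c,uv,.081)-o['tcp_pos']),1))
```

```text
t 19.0 tcp [0.5339 0.1952 0.0511] rv [2.376 2.055 0.   ] F [-0.16 -5.3   1.27] M [-1.01  0.1  -0.03] w 0.0267
(146, 205) -0.0055 (array([ 1.52000000e-02,  1.51648906e-04, -5.50000000e-03, -6.93829044e-03,
        1.96925197e-01]), np.float64(0.017777537134297083))
(146, 205) -0.0075 (array([ 0.0152    ,  0.00036276, -0.0075    , -0.01816961,  0.28790316]), np.float64(0.02002345088842794))
(146, 205) -0.0095 (array([ 0.0152    ,  0.00057317, -0.0095    , -0.02402626,  0.34934208]), np.float64(0.022020958622924858))
(142, 215) -0.0055 (array([ 0.0152    , -0.00037896, -0.0055    ,  0.00758224,  0.18302795]), np.float64(0.01950751519027827))
(142, 215) -0.0075 (array([ 1.52000000e-02, -2.26658583e-04, -7.50000000e-03,  2.82540078e-03,
        2.60019163e-01]), np.float64(0.020836057713264466))
(142, 215) -0.0095 (array([ 1.52000000e-02, -7.73810893e-05, -9.50000000e-03, -2.86088951e-03,
        3.09445139e-01]), np.float64(0.022705880649318666))
(146, 205) -0.0055 (array([ 0.0152    ,  0.02420597, -0.0055    ,  0.32414073,  1.12280043]), np.float64(0.5446600366274892))
(146, 205) -0.0075 (array([ 0.0152    ,  0.02533012, -0.0075    ,  0.2823479 ,  1.12996436]), np.float64(0.5461636237577998))
(146, 205) -0.0095 (array([ 0.0152    ,  0.02558218, -0.0095    ,  0.25712974,  1.12520902]), np.float64(0.5483251939097961))
(142, 215) -0.0055 (array([ 0.0152    ,  0.02502893, -0.0055    ,  0.28364057,  1.09779847]), np.float64(0.5510008557502697))
(142, 215) -0.0075 (array([ 0.0152    ,  0.02632942, -0.0075    ,  0.2195035 ,  1.09453581]), np.float64(0.5534417444331516))
(142, 215) -0.0095 (array([ 0.0152    ,  0.02418744, -0.0095    ,  0.28884512,  1.09646578]), np.float64(0.5550112550278608))
[ 61.5 -27.1 -29.9]
[ 61.6  25.9 -29.9]
[ 85.6 -26.7 -29.9]
[ 85.9  25.1 -29.9]
```

>>> carry_out(
  series="0 0 -0.08 0 0;0.1 0 0 0 0;0.1 0 0 0 0;0.1 0 0 0 0;0 0 0 0 0;0 0 0 0 0",
  grip_force=45,
)

```text
clock: 19.85
tcp_pos: [0.5341, 0.197, 0.0516]
orientation: [2.376, 2.054, -0.002]
contact_force: [-0.8, -7.9, -0.0]
grip_width: 0.0263
```

Run:
```python
from h import *
o,f,g=mf()
```

```text
t 20.0 toolF [-8.02  0.11 -0.39] sd [0.61 0.64 0.26] tcp [0.5341 0.197  0.0516] w 0.0264 M [-1.47  0.2   0.01]
```

>>> carry_out(
  series="0 0 -0.05 0 0;0.1 0 0 0 0;0.1 0 0 0 0;0.1 0 0 0 0;0 0 0 0 0;0 0 0 0 0",
)

```text
clock: 20.8
tcp_pos: [0.5343, 0.1989, 0.0518]
orientation: [2.376, 2.052, -0.005]
contact_force: [-1.2, -10.4, 0.7]
grip_width: 0.0268
```

Run:
```python
from h import *
o,f,g=mf()
```

```text
t 20.95 toolF [-10.12   0.86  -0.41] sd [0.56 0.43 0.23] tcp [0.5343 0.1989 0.0518] w 0.0269 M [-1.92  0.2  -0.02]
```

>>> carry_out(
  series="0.1 0 -0.04 0 0;0.1 0 0 0 0;0.05 0 0 0 0;0 0 0 0 0;0 0 0 0 0",
)

```text
clock: 21.62
tcp_pos: [0.5345, 0.2004, 0.0521]
orientation: [2.376, 2.052, -0.007]
contact_force: [-1.9, -11.4, 0.7]
grip_width: 0.0268
```

Run:
```python
from h import *
o,f,g=mf(6)
cv2.imwrite("pics/p_w.png",f["color"])
R=Ro.from_rotvec(o['orientation']).as_matrix();c=cam(f,o)
I=cv2.cvtColor(f["color"],cv2.COLOR_BGR2GRAY).astype(float)
print(np.round(I[135:165,200]).astype(int),np.round(I[135:165,315]).astype(int))
```

```text
t 21.875 toolF [-11.92   0.2   -0.36] sd [0.74 0.66 0.43] tcp [0.5344 0.2004 0.052 ] w 0.0267 M [-2.3   0.32 -0.  ]
[222 222 220 219 219 220 220 220 220 220 219 218 218 216 215 216 212 195
 155  98  55  44  44  41  43  43  43  46  44  43] [222 221 219 220 220 221 221 221 222 220 220 219 219 218 216 212 188 139
  84  50  45  45  44  43  45  43  44  46  45  44]
```

View pics/p_w.png

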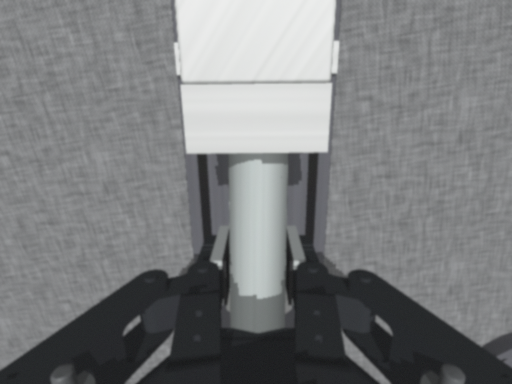

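>>> carry_out(
  series="0 0 0 0 0;0 0 0.05 0 0;0 0 0.05 0 0;0 0 0 0 0",
  grip_force=22,
)

```text
clock: 22.42
tcp_pos: [0.5345, 0.2005, 0.0512]
orientation: [2.376, 2.052, -0.007]
contact_force: [-1.4, -12.0, 1.3]
grip_width: 0.0265
```

Run:
```python
from h import *
o,f,g=mf(4)
```

```text
t 22.575 toolF [-12.22  -0.03  -1.82] sd [0.37 0.31 0.38] tcp [0.5345 0.2005 0.0512] w 0.0267 M [-2.2   0.35  0.02]
```

>>> carry_out(
  series="-0.03 0 0 0 0;0 0 0.04 0 0;0 0 0.04 0 0;0 0 0 0 0",
  grip_force=20,
)

```text
clock: 23.12
tcp_pos: [0.5345, 0.2004, 0.0505]
orientation: [2.376, 2.052, -0.006]
contact_force: [-2.8, -12.1, 3.4]
grip_width: 0.0268
```

Run:
```python
from h import *
o,f,g=mf(6)
```

```text
t 23.375 toolF [-11.98  -0.45  -2.71] sd [0.37 0.42 0.6 ] tcp [0.5345 0.2004 0.0506] w 0.0265 M [-2.15  0.46 -0.01]
```

>>> carry_out(
  series="0 0 -0.03 0 0;-0.15 0 0 0 0;-0.15 0 0 0 0;-0.15 0 0 0 0;-0.1 0 0 0 0;0 0 0 0 0;0 0 0 0 0",
  grip_force=22,
)

```text
clock: 24.3
tcp_pos: [0.5341, 0.1969, 0.0511]
orientation: [2.376, 2.054, -0.002]
contact_force: [-1.0, -7.5, 0.5]
grip_width: 0.0266
```

Run:
```python
from h import *
o,f,g=mf(3)
```

```text
t 24.4 toolF [-8.34 -0.08 -0.71] sd [0.36 0.65 0.41] tcp [0.5341 0.1969 0.0511] w 0.0271 M [-1.4   0.26 -0.01]
```

>>> carry_out(
  series="-0.1 0 0 0 0;0 0 0.06 0 0;0 0 0.06 0 0;0 0 0 0 0;0 0 0 0 0",
)

```text
clock: 25.08
tcp_pos: [0.5341, 0.1963, 0.0501]
orientation: [2.376, 2.054, -0.001]
contact_force: [-2.2, -7.5, 2.7]
grip_width: 0.0266
```

>>> carry_out(
  series="0 0 0.05 0 0;0 0 0.05 0 0;0 0 0 0 0;0 0 0 0 0",
)

```text
clock: 25.58
tcp_pos: [0.5341, 0.1963, 0.0492]
orientation: [2.376, 2.054, -0.001]
contact_force: [-1.3, -8.2, 2.0]
grip_width: 0.0267
```

Run:
```python
from h import *
o,f,g=mf(3)
```

```text
t 25.675 toolF [-7.7  -0.38 -1.97] sd [0.11 0.49 0.15] tcp [0.5341 0.1963 0.0492] w 0.0269 M [-1.2   0.29  0.01]
```

>>> carry_out(
  series="0 0 0.05 0 0;0 0 0 0 0;0 0 0 0 0",
)

```text
clock: 26.1
tcp_pos: [0.5341, 0.1963, 0.0487]
orientation: [2.376, 2.054, -0.001]
contact_force: [-1.4, -8.4, 3.1]
grip_width: 0.0265
```

>>> carry_out(
  series="0 0 0.05 0 0;0 0 0 0 0;0 0 0 0 0",
)

```text
clock: 26.48
tcp_pos: [0.5341, 0.1962, 0.0482]
orientation: [2.376, 2.054, -0.001]
contact_force: [-2.4, -8.2, 3.8]
grip_width: 0.0263
```

Run:
```python
from h import *
o,f,g=mf(3)
```

```text
t 26.575 toolF [-8.36 -0.9  -3.89] sd [0.54 0.08 0.19] tcp [0.5341 0.1962 0.0483] w 0.0267 M [-1.24  0.38  0.06]
```

```bash
cat > tilt.py <<'E'
from h import *
def edges(I,rows):
    out=[]
    for y in rows:
        l=cv2.GaussianBlur(I[y-1:y+2].mean(0)[None],(0,0),1.0)[0]; g=np.gradient(l)
        def sub(lo,hi,s):
            k=lo+np.argmax(s*g[lo:hi]); a,b,c=s*g[k-1],s*g[k],s*g[k+1]; return k+(a-c)/(2*(a-2*b+c))
        out.append((y,sub(222,236,1),sub(280,294,-1)))
    return np.array(out)
def model(f,pit,zg,rows,x0=.0,y=0,yaw=0):
    K=f['intrinsics'];T=np.linalg.inv(f['T_tool_cam']);c=(K,T[:3,:3],T[:3,3])
    L=.5; # long cylinder through grip point
    P=cyl([x0,y,zg,yaw,pit],L=L); n=len(P)//2
    # silhouette: project generator lines, take extreme columns per row
    a=proj(c,P[:n]);b=proj(c,P[n:]); res=[]
    # use short range: sample along
    t=np.linspace(.3,.75,400)[:,None,None]
    Q=(P[n:][None]*(1-t)+P[:n][None]*t).reshape(-1,3); q=proj(c,Q).reshape(400,n,2)
    for v in rows:
        us=[np.interp(v,np.sort(q[:,k,1]),q[np.argsort(q[:,k,1]),k,0]) for k in range(n)]
        res.append((min(us),max(us)))
    return np.array(res)
if __name__=="__main__":
    f=eyes.grab_frame("wrist");cv2.imwrite("pics/q_w.png",f["color"])
    rows=np.arange(162,208,3)
    for name in ("i","j","k","n","p","q"):
        try: I=cv2.imread(f"pics/{name}_wrist.png" if name in "ijk" else f"pics/{name}_w.png")
        except: continue
        I=cv2.cvtColor(I,cv2.COLOR_BGR2GRAY).astype(float); e=edges(I,rows)
        w=e[:,2]-e[:,1]; pf=np.polyfit(rows-185,w,1)
        sc=[]
        for zg in (-.008,-.009,-.010,-.011):
            for pit in np.arange(.02,.3,.02):
                m=model(f,pit,zg,rows[::5]); mw=m[:,1]-m[:,0]; mp=np.polyfit(rows[::5]-185,mw,1)
                sc.append((zg,pit,mp[1],mp[0]))
        sc=np.array(sc); print(name,'w',pf[1],'slope',pf[0],end=' ')
        for zg in (-.008,-.009,-.010,-.011):
            s=sc[sc[:,0]==zg]; print(zg,'pit by slope',round(np.interp(-pf[0],-s[:,3],s[:,1]),3),'by w',round(np.interp(-pf[1],-s[:,2][::1],s[:,1]),3),end=' | ')
        print()
    print(sc[:14])
E
python3 tilt.py
```

```text
i w 54.30342332432021 slope 0.007073122688575394 -0.008 pit by slope 0.02 by w 0.28 | -0.009 pit by slope 0.02 by w 0.28 | -0.01 pit by slope 0.02 by w 0.28 | -0.011 pit by slope 0.02 by w 0.28 | 
j w 58.31312019301821 slope -0.05586206406463355 -0.008 pit by slope 0.28 by w 0.161 | -0.009 pit by slope 0.28 by w 0.189 | -0.01 pit by slope 0.28 by w 0.216 | -0.011 pit by slope 0.28 by w 0.243 | 
k w 53.63987369408505 slope -0.17256528149380446 -0.008 pit by slope 0.28 by w 0.28 | -0.009 pit by slope 0.28 by w 0.28 | -0.01 pit by slope 0.28 by w 0.28 | -0.011 pit by slope 0.28 by w 0.28 | 
n w 56.693470581137284 slope -0.11042470326765746 -0.008 pit by slope 0.28 by w 0.271 | -0.009 pit by slope 0.28 by w 0.28 | -0.01 pit by slope 0.28 by w 0.28 | -0.011 pit by slope 0.28 by w 0.28 | 
p w 56.66999413644265 slope -0.0732684660296875 -0.008 pit by slope 0.28 by w 0.273 | -0.009 pit by slope 0.28 by w 0.28 | -0.01 pit by slope 0.28 by w 0.28 | -0.011 pit by slope 0.28 by w 0.28 | 
q w 57.23750947153624 slope -0.11871067636084533 -0.008 pit by slope 0.28 by w 0.233 | -0.009 pit by slope 0.
[... 327 characters left out ...]
96126853e+01 -4.67011577e-02]
 [-8.00000000e-03  1.00000000e-01  5.92827311e+01 -4.21577531e-02]
 [-8.00000000e-03  1.20000000e-01  5.89594418e+01 -3.77011502e-02]
 [-8.00000000e-03  1.40000000e-01  5.86423711e+01 -3.33253412e-02]
 [-8.00000000e-03  1.60000000e-01  5.83310993e+01 -2.90246636e-02]
 [-8.00000000e-03  1.80000000e-01  5.80252300e+01 -2.47937687e-02]
 [-8.00000000e-03  2.00000000e-01  5.77243889e+01 -2.06275920e-02]
 [-8.00000000e-03  2.20000000e-01  5.74282209e+01 -1.65213272e-02]
 [-8.00000000e-03  2.40000000e-01  5.71363888e+01 -1.24704016e-02]
 [-8.00000000e-03  2.60000000e-01  5.68520660e+01 -8.47097494e-03]
 [-8.00000000e-03  2.80000000e-01  5.65711967e+01 -4.51785372e-03]]
```

>>> carry_out(
  series="-0.15 0 -0.03 0 0;-0.1 0 0 0 0;0 0 0.06 0 0;0 0 0.05 0 0;0 0 0 0 0;0 0 0 0 0",
  grip_force=20,
)

```text
clock: 27.42
tcp_pos: [0.5339, 0.1946, 0.0477]
orientation: [2.375, 2.055, 0.001]
contact_force: [-1.3, -5.6, 4.5]
grip_width: 0.0268
```

Run:
```python
from h import *
o,f,g=mf(3)
```

```text
t 27.525 toolF [-6.42 -0.85 -4.04] sd [0.36 0.63 0.36] tcp [0.5339 0.1946 0.0477] w 0.0265 M [-0.93  0.32  0.04]
```

>>> carry_out(
  series="0 0 0.05 0 0;0 0 0 0 0;0 0 0 0 0",
)

```text
clock: 27.95
tcp_pos: [0.5339, 0.1946, 0.0475]
orientation: [2.375, 2.055, 0.001]
contact_force: [-2.4, -7.2, 7.4]
grip_width: 0.0266
```

Run:
```python
from h import *
o,f,g=mf(4)
cv2.imwrite("pics/s_w.png",f["color"])
t=eyes.grab_frame("top");cv2.imwrite("pics/s_top.png",cv2.resize(t["color"][120:220,110:250],None,fx=5,fy=5,interpolation=cv2.INTER_CUBIC))
cv2.imwrite("pics/s_side.png",cv2.resize(g["color"][200:300,180:280],None,fx=6,fy=6,interpolation=cv2.INTER_CUBIC))
```

```text
t 28.1 toolF [-7.27 -1.84 -7.46] sd [0.46 0.22 0.33] tcp [0.5339 0.1946 0.0475] w 0.0268 M [-1.01  0.53  0.11]
```

View pics/s_top.png

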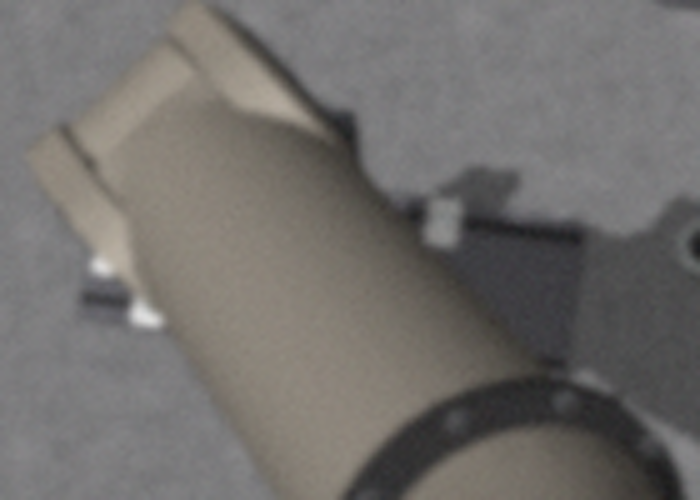

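View pics/s_side.png

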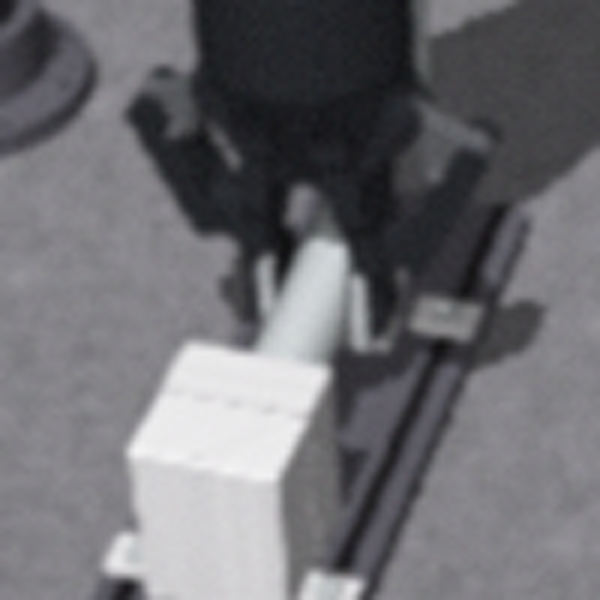

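View pics/s_w.png

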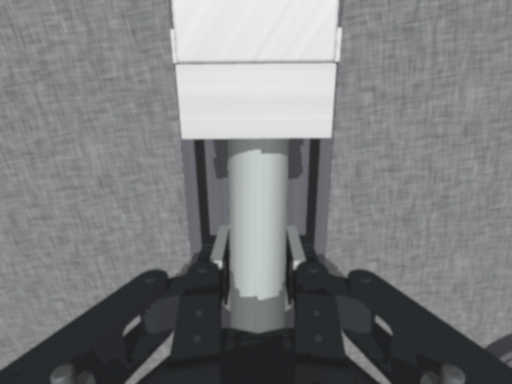

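>>> carry_out(
  series="0 0 -0.1 0 0;0.1 0 0 0 0;0.12 0 0 0 0;0.12 0 0 0 0;0.12 0 0 0 0;0 0 0 0 0;0 0 0 0 0",
  grip_force=40,
)

```text
clock: 29.08
tcp_pos: [0.5342, 0.1973, 0.0477]
orientation: [2.376, 2.053, -0.003]
contact_force: [-2.0, -9.7, 3.3]
grip_width: 0.0268
```

Run:
```python
from h import *
o,f,g=mf(3)
```

```text
t 29.175 toolF [-9.89 -0.94 -3.31] sd [0.27 0.07 0.36] tcp [0.5341 0.1973 0.0477] w 0.0267 M [-1.59  0.35  0.11]
```

>>> carry_out(
  series="0 0 -0.08 0 0;0.1 0 0 0 0;0.1 0 0 0 0;0.1 0 0 0 0;0 0 0 0 0;0 0 0 0 0",
)

```text
clock: 29.98
tcp_pos: [0.5343, 0.1991, 0.0482]
orientation: [2.376, 2.052, -0.006]
contact_force: [-2.0, -10.8, 3.0]
grip_width: 0.0264
```

Run:
```python
from h import *
o,f,g=mf(4)
```

```text
t 30.125 toolF [-11.53  -0.55  -2.93] sd [0.39 0.34 0.16] tcp [0.5343 0.1991 0.0482] w 0.0267 M [-2.01  0.44 -0.02]
```

>>> carry_out(
  series="0 0 -0.1 0 0;0 0 0 0 0;0 0 0 0 0",
)

```text
clock: 30.55
tcp_pos: [0.5344, 0.1993, 0.0491]
orientation: [2.376, 2.052, -0.006]
contact_force: [-2.0, -10.6, 1.1]
grip_width: 0.0263
```

Run:
```python
from h import *
o,f,g=mf(3)
```

```text
t 30.65 toolF [-10.51  -0.4   -0.92] sd [0.24 0.37 0.14] tcp [0.5344 0.1993 0.0491] w 0.0264 M [-2.02  0.32 -0.01]
```

>>> carry_out(
  series="0.1 0 0 0 0;0.1 0 0 0 0;0 0 0 0 0;0 0 0 0 0",
)

```text
clock: 31.2
tcp_pos: [0.5345, 0.2004, 0.0489]
orientation: [2.376, 2.051, -0.008]
contact_force: [-2.2, -12.6, 1.7]
grip_width: 0.0268
```

Run:
```python
from h import *
o,f,g=mf(4)
cv2.imwrite("pics/u_w.png",f["color"])
I=cv2.cvtColor(f["color"],cv2.COLOR_BGR2GRAY).astype(float)
R=Ro.from_rotvec(o['orientation']).as_matrix();c=cam(f,o)
for col in (200,212,305,315):
    y0=130;k=y0+np.argmin(np.gradient(I[y0:165,col])); print(col,k,np.round(1000*R.T@(back(c,(col,k),.081)-o['tcp_pos']),1))
```

```text
t 31.35 toolF [-13.08  -0.24  -2.  ] sd [0.25 0.48 0.34] tcp [0.5345 0.2004 0.0489] w 0.0265 M [-2.39  0.37  0.05]
200 155 [ 55.9 -21.2 -32.4]
212 155 [ 55.9 -16.9 -32.4]
305 154 [ 56.2  16.7 -32.4]
315 154 [ 56.2  20.3 -32.4]
```

>>> carry_out(
  series="-0.05 0 0 0 0;0 0 0.06 0 0;0 0 0.06 0 0;0 0 0.05 0 0;0 0 0 0 0",
  grip_force=20,
)

```text
clock: 32.02
tcp_pos: [0.5347, 0.2, 0.0475]
orientation: [2.376, 2.051, -0.007]
contact_force: [-3.2, -13.3, 3.8]
grip_width: 0.0262
```

Run:
```python
from h import *
o,f,g=mf(3)
```

```text
t 32.125 toolF [-13.33  -0.39  -3.32] sd [0.65 0.46 0.47] tcp [0.5347 0.2    0.0475] w 0.0266 M [-2.32  0.32  0.04]
```

>>> carry_out(
  series="-0.03 0 0.05 0 0;0 0 0.05 0 0;0 0 0 0 0",
)

```text
clock: 32.55
tcp_pos: [0.5348, 0.2, 0.0465]
orientation: [2.376, 2.051, -0.006]
contact_force: [-1.6, -11.0, 3.1]
grip_width: 0.027
```

Run:
```python
from h import *
o,f,g=mf(3)
```

```text
t 32.65 toolF [-11.83   0.17  -2.79] sd [0.24 0.56 0.22] tcp [0.5348 0.1999 0.0465] w 0.0267 M [-2.19  0.32  0.  ]
```

>>> carry_out(
  series="0 0 0.08 0 0;-0.02 0 0.08 0 0;0 0 0.08 0 0;0 0 0 0 0",
)

```text
clock: 33.2
tcp_pos: [0.5348, 0.1998, 0.0441]
orientation: [2.376, 2.051, -0.006]
contact_force: [-1.8, -11.2, 3.4]
grip_width: 0.0266
```

Run:
```python
from h import *
o,f,g=mf(3)
```

```text
t 33.3 toolF [-11.9   -0.18  -3.1 ] sd [0.27 0.57 0.37] tcp [0.5348 0.1998 0.0441] w 0.0265 M [-2.07  0.3  -0.05]
```

Tail is below the stop top without any jolt; continuing down.

>>> carry_out(
  series="0 0 0.08 0 0;-0.02 0 0.08 0 0;0 0 0.08 0 0;0 0 0 0 0",
)

```text
clock: 33.85
tcp_pos: [0.5347, 0.1998, 0.0418]
orientation: [2.376, 2.051, -0.005]
contact_force: [-1.6, -12.1, 3.6]
grip_width: 0.0266
```

Run:
```python
from h import *
o,f,g=mf(3)
```

```text
t 33.95 toolF [-11.97   0.45  -3.47] sd [0.29 0.51 0.53] tcp [0.5347 0.1998 0.0418] w 0.0261 M [-2.08  0.24  0.03]
```

>>> carry_out(
  series="0 0 0.08 0 0;-0.02 0 0.08 0 0;0 0 0 0 0",
)

```text
clock: 34.38
tcp_pos: [0.5345, 0.2, 0.0401]
orientation: [2.376, 2.052, -0.005]
contact_force: [-1.0, -11.1, 3.7]
grip_width: 0.0262
```

>>> carry_out(
  series="0 0 0.06 0 0;0 0 0 0 0;0 0 0 0 0",
)

```text
clock: 34.75
tcp_pos: [0.5347, 0.1999, 0.0396]
orientation: [2.376, 2.052, -0.005]
contact_force: [-1.4, -11.9, 3.3]
grip_width: 0.0267
```

Run:
```python
from h import *
o,f,g=mf(3)
```

```text
t 34.85 toolF [-12.24   0.08  -3.42] sd [0.24 0.34 0.14] tcp [0.5347 0.1999 0.0396] w 0.0264 M [-1.98  0.33 -0.06]
```

>>> carry_out(
  series="0 0 0.06 0 0;0 0 0 0 0;0 0 0 0 0",
)

```text
clock: 35.28
tcp_pos: [0.5345, 0.2, 0.039]
orientation: [2.376, 2.052, -0.005]
contact_force: [-2.1, -11.3, 4.5]
grip_width: 0.0269
```

>>> carry_out(
  series="0 0 0.06 0 0;0 0 0 0 0;0 0 0 0 0",
)

```text
clock: 35.65
tcp_pos: [0.5348, 0.1999, 0.0386]
orientation: [2.375, 2.052, -0.005]
contact_force: [-1.7, -10.8, 4.7]
grip_width: 0.0261
```

Run:
```python
from h import *
o,f,g=mf(3)
```

```text
t 35.75 toolF [-11.8   -0.05  -4.6 ] sd [0.3  0.62 0.12] tcp [0.5348 0.1999 0.0386] w 0.0268 M [-2.06  0.33  0.1 ]
```

>>> carry_out(
  series="0 0 0.07 0 0;0 0 0 0 0;0 0 0 0 0",
)

```text
clock: 36.17
tcp_pos: [0.5349, 0.1999, 0.0385]
orientation: [2.375, 2.052, -0.005]
contact_force: [-3.1, -12.6, 11.2]
grip_width: 0.0264
```

Run:
```python
from h import *
o,f,g=mf(3)
cv2.imwrite("pics/v_w.png",f["color"])
cv2.imwrite("pics/v_side.png",cv2.resize(g["color"][200:300,180:280],None,fx=6,fy=6,interpolation=cv2.INTER_CUBIC))
```

```text
t 36.275 toolF [-13.35  -1.75 -10.83] sd [0.39 0.32 0.42] tcp [0.5349 0.1999 0.0385] w 0.0265 M [-2.24  0.71  0.11]
```

View pics/v_side.png

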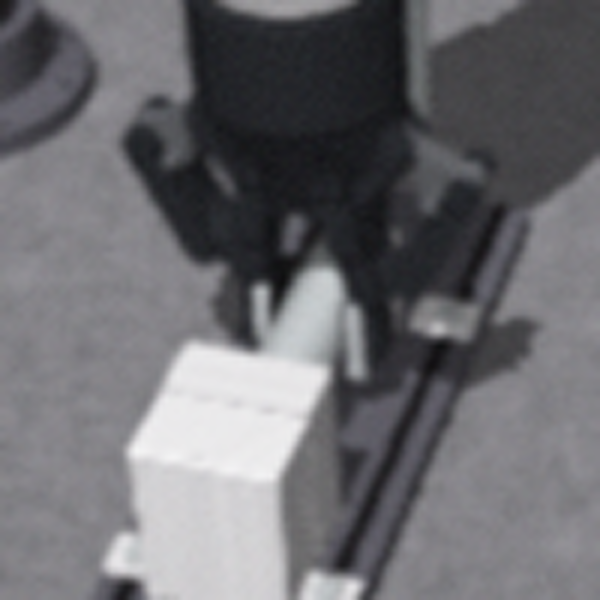

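View pics/v_w.png

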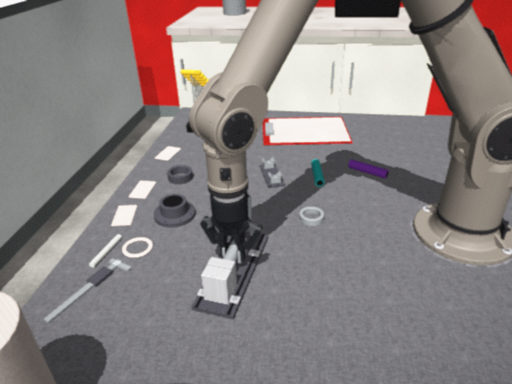

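>>> carry_out(
  series="0 0 -0.06 0 0;-0.05 0 0 0 0;-0.05 0 0 0 0;-0.05 0 0 0 0;-0.05 0 0 0 0;0 0 0 0 0",
  grip_force=25,
)

```text
clock: 37.08
tcp_pos: [0.5348, 0.1997, 0.0387]
orientation: [2.376, 2.054, -0.001]
contact_force: [-1.2, -7.9, 3.1]
grip_width: 0.0263
```

Run:
```python
from h import *
o,f,g=mf(3)
```

```text
t 37.175 toolF [-7.82  0.17 -2.55] sd [0.32 0.3  0.37] tcp [0.5348 0.1997 0.0387] w 0.0261 M [-1.29  0.2  -0.02]
```

>>> carry_out(
  series="0 0 -0.04 0 0;-0.05 0 0 0 0;-0.05 0 0 0 0;0 0 0 0 0",
)

```text
clock: 37.72
tcp_pos: [0.5347, 0.1991, 0.039]
orientation: [2.376, 2.054, -0.0]
contact_force: [-0.7, -7.0, 1.2]
grip_width: 0.0266
```

Run:
```python
from h import *
o,f,g=mf(3)
```

```text
t 37.825 toolF [-6.99  0.39 -0.74] sd [0.5  0.04 0.41] tcp [0.5346 0.1991 0.039 ] w 0.0266 M [-1.12  0.1   0.01]
```

>>> carry_out(
  series="-0.06 0 0 0 0;-0.06 0 0 0 0;-0.06 0 0 0 0;0 0 0 0 0",
)

```text
clock: 38.38
tcp_pos: [0.5346, 0.199, 0.039]
orientation: [-2.375, -2.056, -0.004]
contact_force: [2.1, -0.8, -3.8]
grip_width: 0.0261
```

Run:
```python
from h import *
o,f,g=mf(3)
```

```text
t 38.475 toolF [0.12 2.86 3.54] sd [0.56 0.39 0.41] tcp [0.5346 0.199  0.039 ] w 0.0262 M [ 0.09 -0.62 -0.14]
```

>>> carry_out(
  series="0 0 0.06 0 0;0 0 0 0 0;0 0 0 0 0",
)

```text
clock: 38.9
tcp_pos: [0.5346, 0.199, 0.0389]
orientation: [2.375, 2.056, 0.004]
contact_force: [1.3, 0.5, 5.0]
grip_width: 0.0267
```

Run:
```python
from h import *
o,f,g=mf(3)
cv2.imwrite("pics/w_w.png",eyes.grab_frame("wrist")["color"])
```

```text
t 39.0 toolF [ 0.94  1.33 -5.52] sd [0.36 0.29 0.37] tcp [0.5346 0.199  0.0389] w 0.0265 M [ 0.34 -0.45 -0.05]
```

View pics/w_w.png

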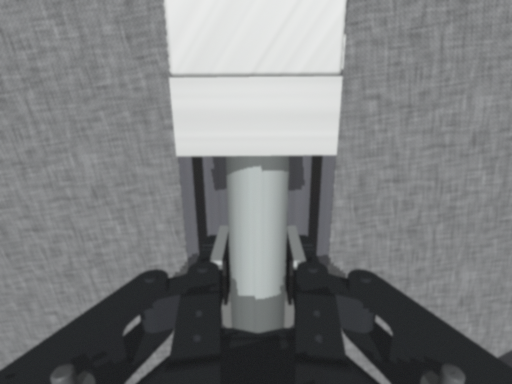

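>>> carry_out(
  series="0 0 -0.03 0 0;0 0 0 0 0.3;0 0 0 0 0.45;0 0 0 0 0.6;0 0 0 0 0.75;0 0 0 0 0.75;0 0 0 0 0.75",
)

```text
clock: 39.98
tcp_pos: [0.5338, 0.198, 0.0383]
orientation: [-2.376, -2.056, 0.0]
contact_force: [0.1, -0.4, -0.2]
grip_width: 0.0641
```

Run:
```python
from h import *
o,f,g=mf(2)
```

```text
t 40.025 toolF [ 0.01 -0.2   0.35] sd [0.27 0.41 0.15] tcp [0.5338 0.198  0.0383] w 0.0642 M [-0.01  0.04  0.02]
```

Released, no contact. Retreat straight up and look.

>>> carry_out(
  series="0 0 -1 0 0.75;0 0 -2.5 0 0.75;0 0 -4 0 0.75;0 0 -4 0 0.75;0 0 -4 0 0.75;0 0 0 0 0.75",
)

```text
clock: 40.83
tcp_pos: [0.5359, 0.1993, 0.1976]
orientation: [2.374, 2.054, 0.011]
contact_force: [-0.3, 0.1, -0.0]
grip_width: 0.0644
```

Run:
```python
from h import *
o=st();f=eyes.grab_frame("wrist");cv2.imwrite("pics/x_w.png",f["color"]);c=cam(f,o)
g=eyes.grab_frame("side");cv2.imwrite("pics/x_side.png",cv2.resize(g["color"][200:320,170:290],None,fx=5,fy=5,interpolation=cv2.INTER_CUBIC))
for d in spotter.trace(f,"sleeve"): print(d['confidence'],d['uv'],d['pixels'].sum(),np.where(d['pixels'].any(1))[0][[0,-1]])
```

```text
t 40.83 tcp [0.5359 0.1993 0.1976] rv [2.374 2.054 0.011] F [-0.26  0.06 -0.01] M [-0.    0.   -0.03] w 0.0644
0.63 [257.2, 169.4] 2825 [119 222]
```

View pics/x_w.png

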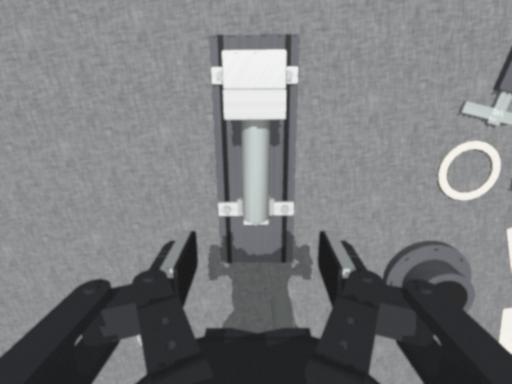

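View pics/x_side.png

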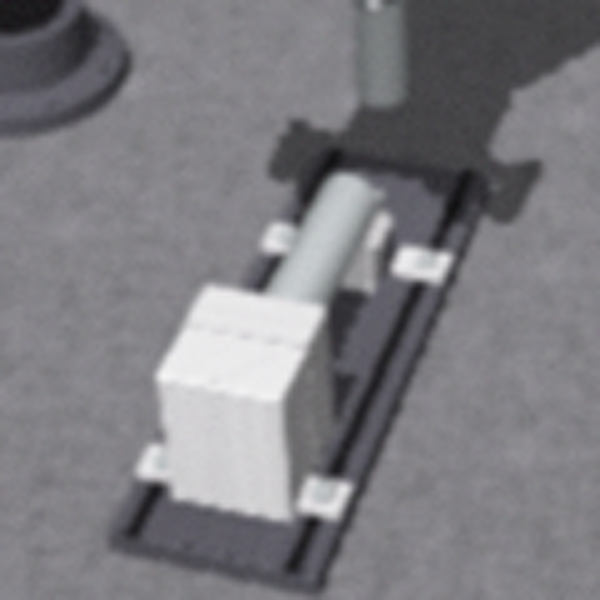

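Run:
```python
from h import *
o=st();f=eyes.grab_frame("wrist");c=cam(f,o)
cv2.imwrite("pics/y_z.png",cv2.resize(f["color"][110:240,200:310],None,fx=5,fy=4.6,interpolation=cv2.INTER_CUBIC))
R=Ro.from_rotvec(o['orientation']).as_matrix()
for n,uv,z in [("hoodfrontL",(224.5,119.5),.081),("hoodfrontR",(286.5,119.),.081),("tailTop",(257,222),.06),("bedNear L",(223,262),.012),("bedNear R",(290,262),.012),("bedfarL",(211,35.5),.012),("bedfarR",(299,35),.012)]:
    X=back(c,uv,z);print(n,np.round(X,4),np.round(1000*R.T@(X-o['tcp_pos']),1))
m=[d for d in spotter.trace(f,"sleeve") if d['pixels'].sum()>2000]
yaw=np.arctan2(R[1,0],R[0,0])
if m: print(m[0]['uv'],fitcyl([(c,m[0]['pixels']|False)],[.536,.199,.05,yaw,0],[0,1,3,4]),yaw)
```

```text
t 40.98 tcp [0.5334 0.1977 0.193 ] rv [-2.376e+00 -2.056e+00  1.000e-03] F [-0.16 -0.   -0.62] M [0.01 0.04 0.04] w 0.0641
hoodfrontL [0.5138 0.2579 0.081 ] [ 56.8 -28.  112. ]
hoodfrontR [0.5651 0.2509 0.081 ] [ 57.2  23.8 112. ]
tailTop [0.5258 0.1519 0.06  ] [-46.3  -0.9 133.1]
bedNear L [0.4726 0.0823 0.012 ] [-122.8  -43.5  181.2]
bedNear R [0.5554 0.0703 0.012 ] [-122.8   40.2  181.1]
bedfarL [0.5065 0.3352 0.012 ] [132.3 -46.2 181. ]
bedfarR [0.5924 0.3231 0.012 ] [132.7  40.5 180.9]
[260.8, 170.8] (array([0.53367152, 0.19858896, 0.05      , 1.41478532, 0.46160624]), np.float64(0.09907328735995569)) 1.4267442515454882
```

View pics/y_z.png

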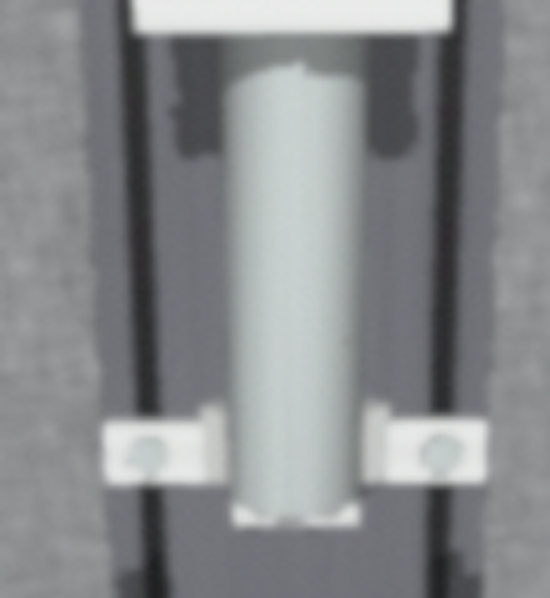

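Run:
```python
from h import *
st();print(r.hand_in());st()
```

```text
t 41.08 tcp [0.5331 0.1976 0.1923] rv [-2.375 -2.056  0.003] F [-0.54 -0.11 -0.25] M [-0.04  0.07 -0.03] w 0.0643
the job is handed in; nothing more can be done
None
the job is handed in; nothing more can be done
```

The sleeve is loaded in the holder and the job is handed in at 41.1 s of the 54 s allowed. No verdict came back.

**What I did:**
1. I took the grey steel sleeve off its rest.
2. Using one of the rest's vees, I tipped it about 0.17 rad nose-down in the grip.
3. I pushed the nose in under the hood.
4. With the plunger pressed in about 8 mm, I lowered the other end behind the stop until both vees carried it.
5. I eased the tool back until the stop took the spring load, then opened the gripper and withdrew straight up.

**Last checks:**
- **Tail at the stop:** the tail measured about 0.7 mm inside the stop face position worked out from the hood edge, and the stop shows just behind it.
- **Seating:** before release the grip height put the sleeve axis at about 50 mm, and the sleeve would not move along or down when nudged.
- **Release:** the tool force was about zero after opening, and the last pictures show the sleeve lying along the bed axis.

**Doubtful or disagreeing:**
- **Force margin:** the wrist sensor gives only the net force. If contacts are summed by magnitude, I reckon 18–20 N against the 20 N limit while the free end was up. In the second press the wrist read 13.1–13.3 N along x, partly vee friction.
- **Plunger depth:** a picture at the second press implied 8.7 mm of travel, where the arm position gave about 7.9 mm, so the gap to the 9 mm hard stop is uncertain.
- **Retry:** I backed off once and lowered the free end onto the stop's top to find its height, then raised and pressed again.
- **Final tilt:** the last image fit gave a nonsense pitch (0.46 rad) because the hood hides part of the sleeve. Levelness therefore rests on the seating height, the forces and the pictures.
- **Bystanders:** I did not re-measure their positions. The last side and wrist pictures showed nothing obviously moved.

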